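Hook the red strainer basket out of the rinsing tub

TASK

Take the hook rod off its stand and with it lift the red strainer basket of beads out of the deep rinsing tub, never touching a basket with the fingers. Lower it on the hook until it stands upright in the middle of the aluminium drying tray, slip the hook out and hang the rod back in the notches of its stand. Leave the yellow basket, the glue bottle and the jar of sticks where they are.

Things in the scene. Friction and masses are not known exactly. Their poses are not given: they have to be found in the camera images.
- hook_rod: Steel hook rod, 0.14 kg, hanging upright in its stand. Origin: middle of its cross bar (10 mm thick, 82 mm long along y). Shank 8 mm thick, down along -z to a foot whose centre line is at z = -98 mm (underside -102); the foot runs 28 mm to +x and ends in an upturned tip there, 8 mm thick, top at z = -82 mm. Gap between shank and tip 20 mm.
- rod_grip (a point): Where to grip the rod: in its orange grip block, 24 x 24 mm, which reaches from 9 to 63 mm above the cross bar's axis; this point is 40 mm above it. Grip from above, fingers closing along the rod's x (across the cross bar): clear of cross bar and stand.
- hook_seat (a point): Point of the hook rod where a bail rests: on top of the foot, midway between shank and upturned tip; 14 mm along the rod's +x and 94 mm below its origin.
- red_basket: Red plastic basket with beads, 0.12 kg, loose, hung by side flanges on ledges low in one bay of the tub (which varies). Origin: centre of underside, at the start 10 mm above the table, axes nearly the tub's. Tray 60 x 42 x 22 mm; flanges to y = +-35 mm at z = 18 to 22. Rigid bail, 6 mm bar, in plane x = 0: y = +-30 at z = 21, y = +-26 at z = 50, peak y = 0 at z = 68. Stands by itself.
- tub: Fixed clear plastic tub with blue rims, outside 130 x 183 x 136 mm (x, y, z), walls and floor 5 mm, open at the top. A wall in the plane y = 0 makes two bays, each 120 mm (x) by 84 mm (y) inside, centred at y = +-44.5 mm. Ledges 16 mm wide along both long sides of each bay, top at z = 28 mm, carry the flanges. Origin: centre of its underside.
- stand: Fixed wooden stand: base 90 x 84 x 10 mm, two upright cheeks 10 mm thick at y = +-26 mm, each with an open V notch on top (34 mm wide in x, tops 131 mm above the table). The rod hangs between them, cross bar in the notches, foot 8 mm above the base, axes parallel to the stand's at the start; it lifts straight up. Origin: centre of its underside.
- red_basket_bail (a point): Peak of the red basket's bail: bar centre, 68 mm above the basket's underside, in its middle. A hook passes under it along the basket's x, either way.
- yellow_basket: The same basket in yellow, hanging in the other bay; to be left there.
- stand_notch (a point): Where the middle of the cross bar lies when the rod hangs in the stand: 120 mm above the stand's origin.
- tray: Aluminium drying tray, fixed, 150 x 130 mm (x, y), inner floor 4 mm above the table, lip 4 mm thick and 10 mm high. Origin: centre of its underside. It and the stand are on opposite sides of the tub; which side varies.
- glue: White glue bottle with blue cap, 48 mm across, 120 mm high, loose, origin at the centre of its underside; bystander.
- stick_jar: Blue pot of craft sticks, 72 mm across, 110 mm high with the sticks, loose, origin at the centre of its underside; bystander.
Mind the look-alikes: they are no part of the job. Of the things shaped like the hook_rod, the steel one is meant.

How it is judged:
On the way, in this order (a step that is already met when the one before it is completed fails the run):
1. the red basket hangs on the hook, clear above the tub's rim (height (world z) of red_basket above 0.137 m and contact force between hook_rod and red_basket above 0.3 N and distance between hook_seat and red_basket_bail below 0.025 m), for 0.1 s.
2. the basket has been lowered on the hook until it stands on the tray (contact force between red_basket and tray above 0.2 N and z of red_basket in the frame of tray below 0.012 m and distance between hook_seat and red_basket_bail below 0.03 m).
At the end, for the whole second after the job is handed in: Red basket upright (within 7 degrees) and at rest on the tray floor, centre within 45 mm (tray x) and 40 mm (tray y) of its middle; rod at rest in the stand notches, cross bar middle within 12 mm of the notch point, upright within 11 degrees; yellow basket, glue and jar not moved (x of red_basket in the frame of tray between -0.045 and 0.045 m and y of red_basket in the frame of tray between -0.04 and 0.04 m and z of red_basket in the frame of tray below 0.01 m and angle between red_basket's own z axis and vertical below 0.12 rad and linear speed of red_basket below 0.02 m/s and distance between hook_rod and stand_notch below 0.012 m and angle between hook_rod's own z axis and vertical below 0.2 rad and linear speed of hook_rod below 0.03 m/s); the robot touches nothing.
It fails at once if the fingers or the arm touch a basket (contact force between any of the fingers, the arm and red_basket above 0.5 N or contact force between any of the fingers, the arm and yellow_basket above 0.5 N).
It fails at once if the yellow basket, the glue bottle or the jar is moved by more than 20 mm (distance of any of yellow_basket, glue, stick_jar from where it was at the start of the episode above 0.02 m).
It also fails if it takes over 67 s, if anything falls off the work surface, if the arm or the gripper's body presses on something with over 40 N, if the wrist force passes 120 N, or if a joint passes its speed limit or range.

ROBOT

A 7-joint arm with a two-finger parallel gripper is mounted at the origin on the work surface. World frame = base frame: x ahead of the robot, y to its left, z up, the work surface at z = 0. Lengths are in m, angles in rad, forces in N, time in s.
With the tool pointing down it reaches from about 0.4 to 0.9 m from the base axis. Payload 5.5 kg.
Tool frame: the origin (TCP) lies at the very end of the fingers, on their centre line; the grasp point (between the pads) lies 19 mm behind it; z points along the fingers, y is the direction in which the jaws open and shut (so a half turn about z gives the same grasp; the last joint's range is limited). The gripper opens to 85 mm and grips with 20 to 120 N. Pads are 22 mm wide; open, the fingers measure 114 mm over their backs; the gripper's body (76 mm by 85 mm) begins 54 mm behind the grasp point. The pads swing forward as they close: fully open they stand 13 mm farther back than shut.
Start: joints at [-1.019, 0.501, -0.427, 1.55, 0.221, 1.138, -0.21], TCP at [0.185, 0.623, 0.231] pointing down, gripper open.
Joint ranges: [-2.88, 2.88], [-0.31, 2.03], [-1.54, 1.56], [0.2, 2.42], [-1.41, 4.55], [0.19, 2.02], [-2.57, 2.57]. Speed limits (rad/s): [2.57, 2.57, 3.14, 3.14, 3.14, 3.14, 3.14].

INTERFACE

Orientations are given as a unit quaternion [w, x, y, z].
In Python, from workcell import robot gives the robot as it stands.
- The arm moves only by the tool arm_command, never from a script. Its argument "steps" is a list of rows, each a list of 7 numbers: the finger opening in cm, from 0 to 8.54, then the shift along the world's x, y, z in cm, then the turn, a rotation vector about the world's x, y, z in degrees. In form: [[gripper, dx, dy, dz, wx, wy, wz], ...]. A call has 1 to 10 rows; each row shifts and turns the commanded pose from where the row before left it; what a row does not reach is not made up. A row lasts 1/10 s, in which the tool goes at most 50 mm and 8.59 degrees, less where a joint would pass 70% of its speed; a pose out of reach is approached as far as the arm can. A call with a gripper value outside its range is refused whole. The fingers move at their own pace and stop on an object; "newtons" is the grip in N (left out, the last holds). Time passes only in rows, so rows that do not move let the fingers close. It gives the time, the measured TCP pose, the force and the opening at its end, in the units of the state.
- robot.state(): the state, without advancing time (a new reading comes with each control period).
- robot.read_camera(name): name is "scene" or "top"; returns a dict with "img" (400x640x3 uint8, blue, green, red), "mtx" (3x3 intrinsics, pixels), "dist_coeffs" ([k1, k2, p1, p2, k3] as OpenCV has them; the pictures are not rectified), "T" (4x4, takes a point from camera to world coordinates). Camera axes: x right, y up, looking along -z (the intrinsics and any distortion apply to the point x, -y, -z); pixel columns grow to the right and rows downward; lengths in m; the calibration is good to about 2 mm. A picture is of the moment at which its call begins. There is no depth.
- robot.sign_off(): hands the job in, once; it reports no verdict.
Trained networks look in a picture, given as the dict that the camera call returned (one of the last four; its "shot" number tells which), for a name from the list of things; names that differ only in an ending like _2 or _b are one class to them, and where a whole thing is asked for, a point or a joint stands for the part that bears it (a point fixed in the world has none). Each returns a list of dicts, best first, with "p" (0 to 1); they miss things now and then, are a little off and sometimes report something else, mostly with a low value. They report only what shows in the picture. A call takes as long as a camera call. They do not tell look-alikes from the thing itself.
- robot.look_for(picture, label): "point" ([column, row] in pixels, amid what is visible of it).
The state is a dict: "t": time; "qpos": joint angles; "joint_vel": joint speeds; "joint_efforts": joint torques, N m; "eef_pos": TCP position; "tcp_rot": TCP orientation; "ft_force": force on the tool from outside, world axes, zero at the start; "ft_torque": the same for the moment, N m; "grip_width": finger opening in m.
Only numpy, scipy, OpenCV 4.12 (cv2) and the standard library are available. Lean on these libraries where they do the work, as an engineer would, in place of code of your own. Each camera call takes 0.05 s, during which the arm holds its last target.

## Working session

There is one attempt and no reset: what is moved stays moved. The work goes in short steps, Python scripts to look and compute and a tool call to move; the robot and the scene stay as the last step left them, time stands still between calls to the robot, and variables do not carry over. Pictures are saved under pics/ and viewed, and the job is handed in when it is done.

Besides the shell and the picture viewer there is one more tool, called after "Call:" as name([rows], argument=value, ...), one row to a line, values as JSON. arm_command: Moves the arm, as the interface text tells. Its arguments: {"type":"object","properties":{"steps":{"type":"array"},"newtons":{"type":"number"}},"required":["steps"]}

```bash
ls; mkdir -p pics; cat > h.py <<'E'
import numpy as np, cv2
from workcell import robot
def ray(c,uv):
    p=cv2.undistortPoints(np.array([[uv]],float),np.array(c["mtx"]),np.array(c["dist_coeffs"]))[0,0]
    T=np.array(c["T"]); d=T[:3,:3]@np.array([p[0],-p[1],-1.]); return T[:3,3],d/np.linalg.norm(d)
def atz(c,uv,z):
    o,d=ray(c,uv); return o+d*(z-o[2])/d[2]
def proj(c,P):
    T=np.array(c["T"]); q=(np.array(P,float).reshape(-1,3)-T[:3,3])@T[:3,:3]; q=q*[1,-1,-1]
    return cv2.projectPoints(q,np.zeros(3),np.zeros(3),np.array(c["mtx"]),np.array(c["dist_coeffs"]))[0][:,0]
def tri(rs):
    A=np.zeros((3,3));b=np.zeros(3)
    for o,d in rs:
        M=np.eye(3)-np.outer(d,d);A+=M;b+=M@o
    return np.linalg.solve(A,b)
E
python3 - <<'E'
from h import *
import pickle
print(robot.state())
C={}
for n in ("scene","top"):
    c=robot.read_camera(n);C[n]=c
    cv2.imwrite(f"pics/{n}0.png",c["img"]); print(n,np.round(c["T"],3).tolist(),np.round(c["mtx"],1).tolist())
    for l in ["hook_rod","red_basket","yellow_basket","tub","stand","tray","glue","stick_jar","hook_seat","rod_grip","red_basket_bail"]:
        print(l,[(np.round(r["point"],1).tolist(),round(r["p"],2)) for r in robot.look_for(c,l)])
pickle.dump(C,open("c0.pkl","wb"))
E
```

```text
pics
{'t': 0.0, 'qpos': array([-1.01880987,  0.50184644, -0.42677107,  1.5514585 ,  0.22080812,
        1.13830352, -0.21029116]), 'joint_vel': array([ 9.57418801e-05,  2.56122600e-03,  8.29407196e-04, -1.24155032e-04,
        7.03753764e-04, -1.12747824e-03,  7.49395743e-05]), 'joint_efforts': array([ 1.06396453e-04, -5.69522059e+01, -5.81616953e+00, -2.80932838e+01,
        1.06727341e-02,  1.21445875e-02,  1.99759808e-05]), 'eef_pos': array([0.18497095, 0.62239621, 0.23025492]), 'tcp_rot': array([-1.64392489e-04,  1.43866628e-01,  9.89596602e-01, -9.65644854e-04]), 'ft_force': array([-0.03741779,  0.69451476,  0.29358505]), 'ft_torque': array([0.03173371, 0.01669699, 0.01283729]), 'grip_width': 0.08555871171916739}
scene [[-0.039, -0.601, 0.798, 1.397], [0.999, -0.041, 0.018, -0.059], [0.021, 0.798, 0.602, 0.732], [0.0, 0.0, 0.0, 1.0]] [[378.7, 0.0, 323.2], [0.0, 378.7, 199.3], [0.0, 0.0, 1.0]]
hook_rod [([173.7, 199.8], 0.86), ([298.7, 298.1], 0.82), ([258.9, 192.4], 0.8), ([240.9, 185.8], 0.62), ([329.4, 176.1], 0.4)]
red_basket []
yellow_basket [([459.4, 226.3], 0.39)]
tub [([3
[... 655 characters left out ...]
d [([385.7, 272.5], 0.97), ([302.5, 302.1], 0.92), ([474.3, 238.2], 0.89), ([403.1, 215.0], 0.77), ([323.1, 109.2], 0.69)]
red_basket [([302.3, 215.0], 0.88), ([400.8, 213.7], 0.62)]
yellow_basket [([267.4, 204.4], 0.88)]
tub [([286.4, 196.7], 0.64), ([403.5, 211.0], 0.59)]
stand [([391.2, 222.8], 0.66)]
tray [([153.3, 220.7], 0.69)]
glue [([382.4, 165.0], 0.72)]
stick_jar [([189.1, 148.6], 0.79)]
hook_seat [([474.2, 237.3], 0.8), ([303.9, 303.1], 0.7), ([402.7, 215.0], 0.61), ([387.7, 268.5], 0.57), ([319.2, 104.9], 0.57)]
rod_grip [([321.0, 108.5], 0.96), ([472.7, 241.6], 0.85), ([306.0, 301.3], 0.61), ([385.6, 268.1], 0.59), ([405.5, 209.5], 0.58)]
red_basket_bail [([302.8, 217.0], 0.63)]
```

View pics/scene0.png

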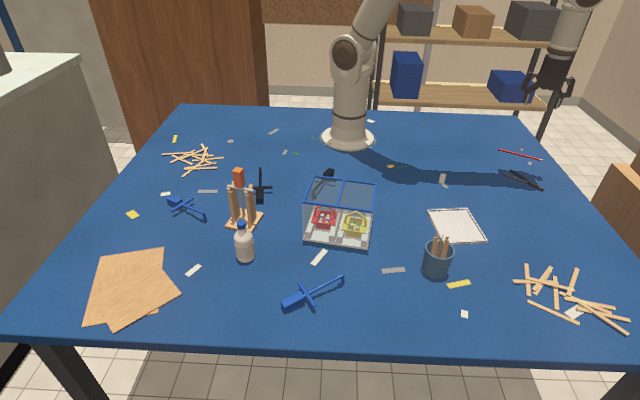

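View pics/top0.png

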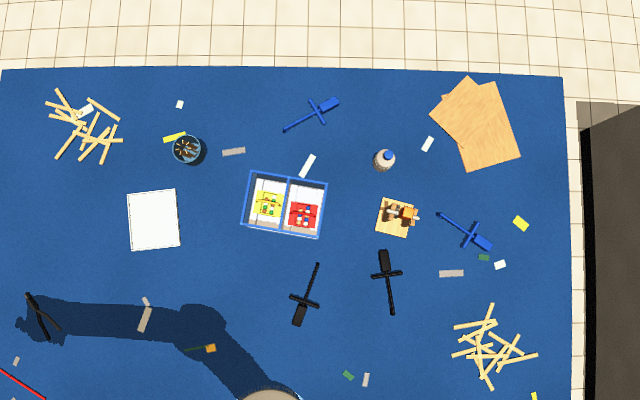

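```bash
python3 - <<'E'
import cv2
t=cv2.imread("pics/top0.png");s=cv2.imread("pics/scene0.png")
cv2.imwrite("pics/tc1.png",cv2.resize(t[130:280,210:350],None,fx=4,fy=4,interpolation=2)[:600])
cv2.imwrite("pics/tc2.png",cv2.resize(t[145:285,340:480],None,fx=4,fy=4,interpolation=2))
cv2.imwrite("pics/sc1.png",cv2.resize(s[140:270,160:360],None,fx=4,fy=4,interpolation=2))
E
```

```text
(no output)
```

View pics/tc1.png

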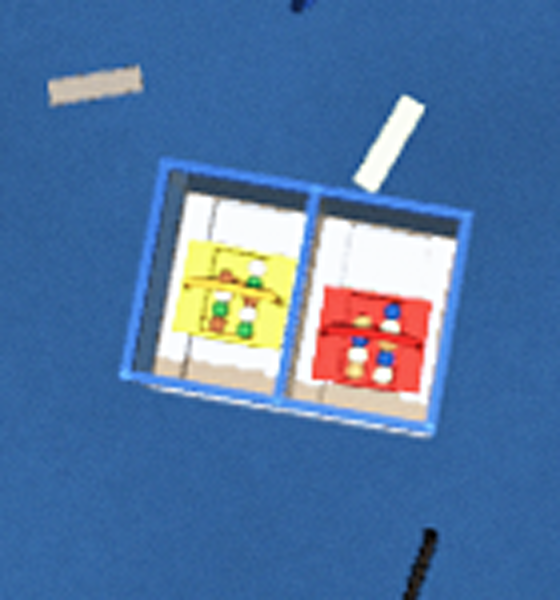

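View pics/tc2.png

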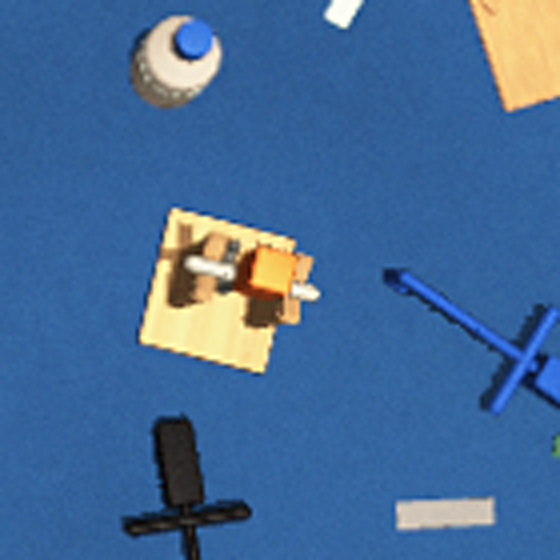

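View pics/sc1.png

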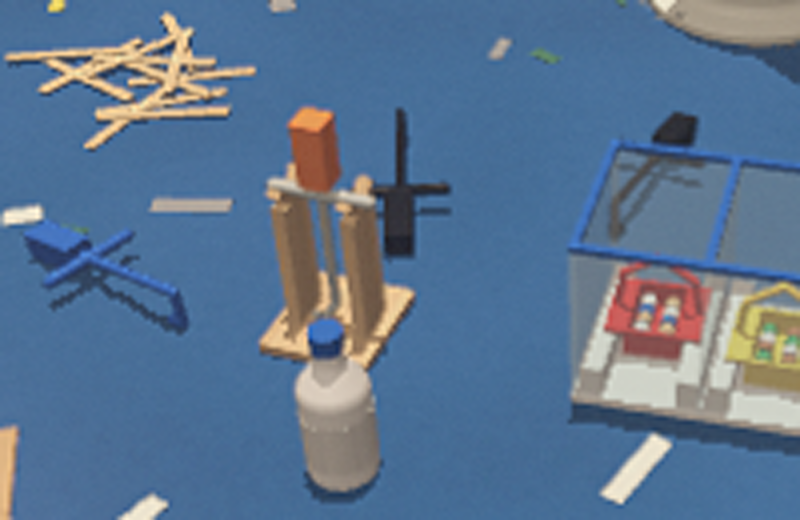

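Candidates for the rod, by pixel in the top picture:
- the steel rod with the orange block upright in the stand (405,213; scene 238,180)
- black ones at (385,272) and (302,300)
- blue ones at (474,238) and (323,109)

The steel one in the stand is the one meant. The crops confirm its grey bar and orange grip. The red basket is in the right bay at (302,215), and the tray is at (153,220). Next I fit the poses.

```bash
cat > fit.py <<'E'
from h import *
import pickle
from scipy.optimize import least_squares
C=pickle.load(open("c0.pkl","rb"));T=C["top"];S=C["scene"]
def P(pose,L):
    x,y,a=pose[:3];L=np.array(L,float).reshape(-1,3);z=pose[3] if len(pose)>3 else 0
    c,s=np.cos(a),np.sin(a)
    return np.c_[x+c*L[:,0]-s*L[:,1],y+s*L[:,0]+c*L[:,1],L[:,2]+z]
def box(dx,dy,z): return [[sx*dx/2,sy*dy/2,z] for sx,sy in ((1,1),(1,-1),(-1,-1),(-1,1))] # top-left, top-right, bottom-right, bottom-left in top image
def fit(L,px,x0):
    r=least_squares(lambda p:(proj(T,P(p,L))-px).ravel(),x0)
    return r.x,np.round(r.fun.reshape(-1,2),1).tolist()
E
cat > f1.py <<'E'
from fit import *
g=lambda q,o:np.array(q)/4+np.array(o)
tub=g([(165,160),(471,213),(432,432),(124,376)],(210,130))
st=g([(175,208),(297,240),(265,373),(140,343)],(340,145))
tr=[(127,194),(175,188.5),(180,246),(132,250.5)]
out={}
for n,L,px in (("tub",box(.130,.183,.136),tub),("stand",box(.09,.084,.010),st),("tray",box(.150,.130,.010),tr)):
    x0=atz(T,np.mean(px,0),L[0][2]); p,r=fit(L,px,[x0[0],x0[1],0]); out[n]=p; print(n,np.round(p,4),np.rad2deg(p[2]),r)
t=C["top"]["img"].copy();s=C["scene"]["img"].copy()
def draw(pose,L,col,closed=False):
    for im,c in ((t,T),(s,S)):
        q=proj(c,P(pose,L)); cv2.polylines(im,[np.int32(q*16)],closed,col,1,cv2.LINE_AA,4)
for n,dims in (("tub",(.13,.183,.136)),("stand",(.09,.084,.01)),("tray",(.15,.13,.01))):
    draw(out[n],box(dims[0],dims[1],dims[2]),(0,255,0),True)
    draw(out[n],box(dims[0],dims[1],0),(255,0,255),True)
sd=out["stand"]
draw(sd,[[0,-.041,.12],[0,.041,.12]],(0,255,0))
draw(sd,[[0,0,.12],[0,0,.022],[.028,0,.022],[.028,0,.038]],(0,0,255))
draw(sd,[[0,0,.12],[0,0,.022],[-.028,0,.022],[-.028,0,.038]],(255,255,0))
for h in (.183,.129): draw(sd,box(.024,.024,h),(255,255,255),True)
pickle.dump(out,open("pose.pkl","wb"))
cv2.imwrite("pics/fa.png",cv2.resize(t[145:285,340:480],None,fx=4,fy=4,interpolation=0))
cv2.imwrite("pics/fb.png",cv2.resize(s[150:260,190:380],None,fx=4,fy=4,interpolation=0))
cv2.imwrite("pics/fc.png",cv2.resize(t[130:270,110:340],None,fx=3,fy=3,interpolation=0))
E
python3 f1.py
```

```text
tub [ 0.5661 -0.0346 -0.1601] -9.172639797094234 [[-0.5, -0.7], [0.6, -0.2], [0.6, 0.4], [-0.8, 0.4]]
stand [ 0.5459 -0.3134 -0.2392] -13.703235710937665 [[-0.4, -0.1], [0.2, -0.0], [0.2, 0.4], [0.0, -0.2]]
tray [0.5307 0.3121 0.1289] 7.38405926181456 [[-0.0, -0.1], [0.4, -0.3], [0.3, -0.2], [-0.7, 0.6]]
```

View pics/fa.png

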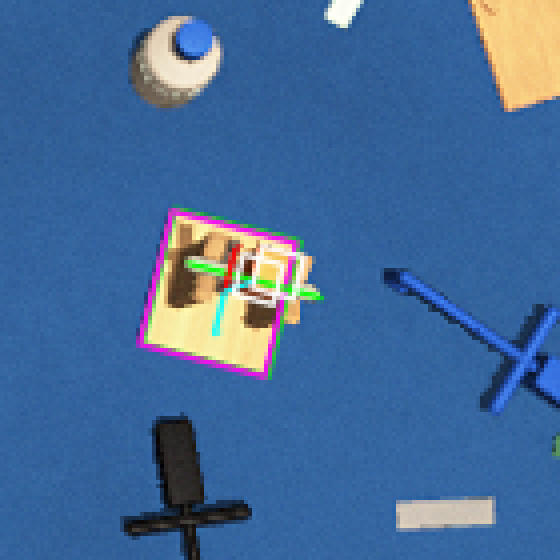

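View pics/fb.png

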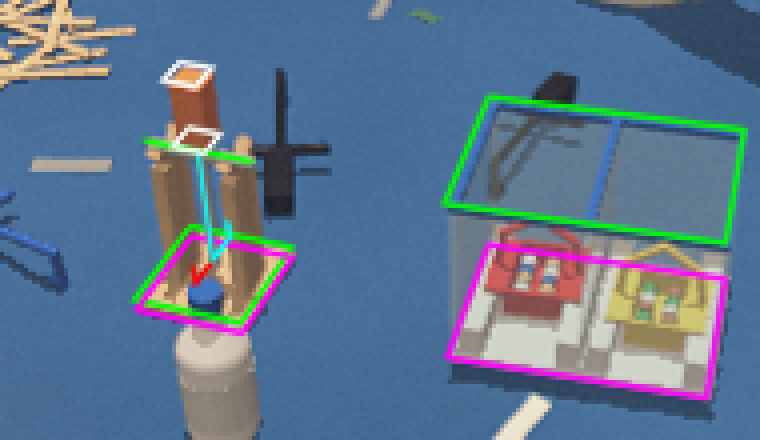

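View pics/fc.png

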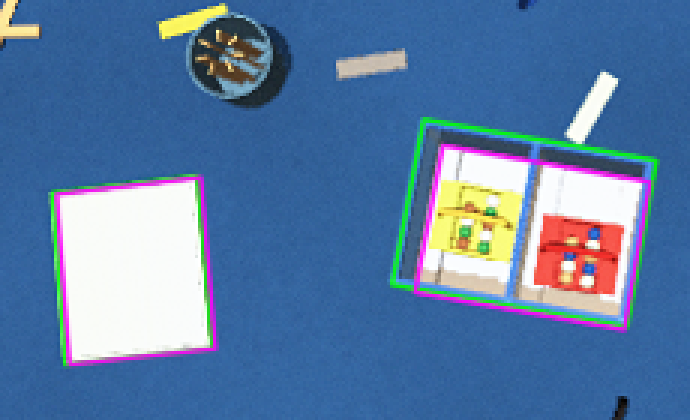

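The scene overlay shows the red model, with the foot toward the stand's +x, matching the grey foot visible in the top crop. Now the red basket's pose within its bay.

```bash
cat > f2.py <<'E'
from fit import *
out=pickle.load(open("pose.pkl","rb"))
t=C["top"]["img"];
# red mask corners
hsv=cv2.cvtColor(t,cv2.COLOR_BGR2HSV)
m=((hsv[...,0]<8)|(hsv[...,0]>172))&(hsv[...,1]>140)&(hsv[...,2]>90)
m=m.astype(np.uint8);m[:170]=0;m[260:]=0;m[:,:270]=0;m[:,340:]=0
m=cv2.morphologyEx(m,cv2.MORPH_CLOSE,np.ones((5,5)))
cs=max(cv2.findContours(m,0,1)[0],key=cv2.contourArea)
r=cv2.minAreaRect(cs);print(r, m.sum())
def draw(im,c,pose,L,col,closed=False):
    q=(proj(c,P(pose,L))-o)*f; cv2.polylines(im,[np.int32(q*16)],closed,col,1,cv2.LINE_AA,4)
px=np.array([(325,286),(434,300),(420,393),(312,378)])/4+[210,130]
L=box(.06,.07,.032)
p,rr=fit(L,px,[.56,-.08,-.16]);print(np.round(p,4),rr)
tp=out["tub"];c,s=np.cos(tp[2]),np.sin(tp[2]);d=p[:2]-tp[:2]
print("in tub",c*d[0]+s*d[1],-s*d[0]+c*d[1],np.rad2deg(p[2]-tp[2]))
out["red"]=p;pickle.dump(out,open("pose.pkl","wb"))
bail=[[0,-.03,.031],[0,-.026,.060],[0,0,.078],[0,.026,.060],[0,.03,.031]]
ims=[]
for c_,im0,o,f,sz in ((T,t,np.array([260,165]),8,(75,75)),(S,C["scene"]["img"],np.array([295,170]),8,(75,90))):
    im=cv2.resize(im0[o[1]:o[1]+sz[0],o[0]:o[0]+sz[1]],None,fx=f,fy=f,interpolation=2)
    im2=im.copy()
    draw(im2,c_,p,L,(0,255,0),True);draw(im2,c_,p,bail,(255,255,0))
    draw(im2,c_,tp,box(.13,.183,.136),(255,0,255),True);draw(im2,c_,tp,box(.12,.173,.028),(255,0,0),True)
    ims.append(im2)
cv2.imwrite("pics/g1.png",ims[0]);cv2.imwrite("pics/g2.png",ims[1])
E
python3 f2.py
```

```text
((302.3783874511719, 214.77027893066406), (26.773574829101562, 23.550352096557617), 8.972625732421875) 627
[ 0.5483 -0.0769 -0.1215] [[-0.1, -0.3], [0.0, -0.1], [0.3, 0.2], [-0.2, 0.2]]
in tub -0.010814404866688797 -0.04453965867728554 2.209550857646239
```

View pics/g1.png

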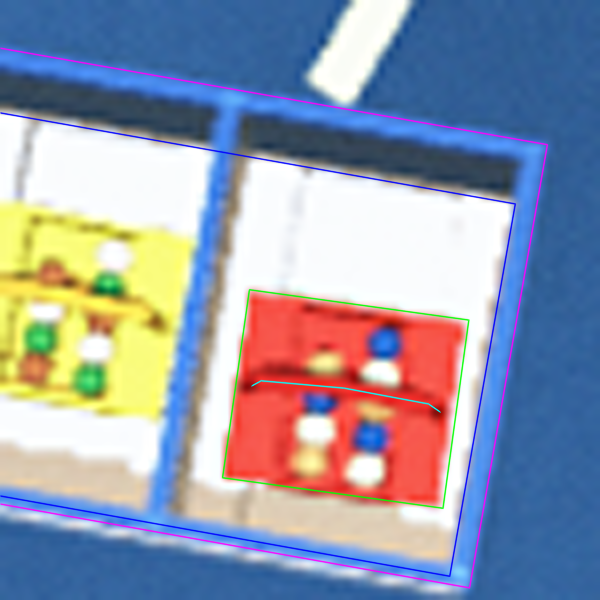

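View pics/g2.png

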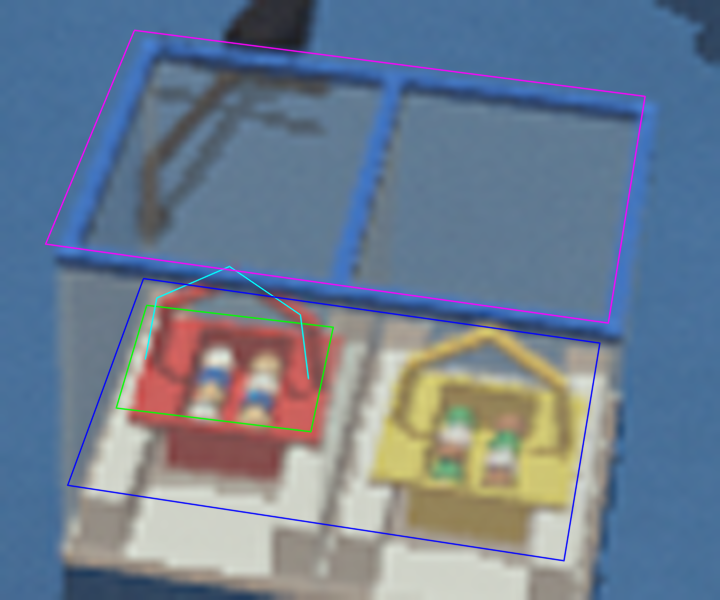

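Tub-frame x of the red basket is about -11 mm. That leaves the hook little room on the near side, so I'll lower it yawed about 50° and turn it once it is below the bail. First I move toward the stand.

Call:
arm_command([
  [8.5, 3.1, -3.2, 0.2, 0, 0, -4],
  [8.5, 3.1, -3.2, 0.2, 0, 0, -4],
  [8.5, 3.1, -3.2, 0.2, 0, 0, -4],
  [8.5, 3.1, -3.2, 0.2, 0, 0, -4],
  [8.5, 3.1, -3.2, 0.2, 0, 0, -4],
  [8.5, 3.1, -3.2, 0.2, 0, 0, -4],
  [8.5, 3.1, -3.2, 0.2, 0, 0, -4],
  [8.5, 3.1, -3.2, 0.2, 0, 0, -4],
  [8.5, 3.1, -3.2, 0.2, 0, 0, -4],
  [8.5, 3.1, -3.2, 0.2, 0, 0, -4],
])

```text
t: 2.2
eef_pos: [0.4962, 0.3017, 0.2517]
tcp_rot: [0.0, 0.475, 0.88, 0.0]
ft_force: [0.7, 1.1, 0.3]
grip_width: 0.085
```

Call:
arm_command([
  [8.5, 0.5, -4, 0, 0, 0, -4],
  [8.5, 0.5, -4, 0, 0, 0, -4],
  [8.5, 0.5, -4, 0, 0, 0, -4],
  [8.5, 0.5, -4, 0, 0, 0, -4],
  [8.5, 0.5, -4, 0, 0, 0, -4],
  [8.5, 0.5, -4, 0, 0, 0, -4],
  [8.5, 0.5, -4, 0, 0, 0, -4],
  [8.5, 0.5, -4, 0, 0, 0, -4],
  [8.5, 0.5, -4, 0, 0, 0, -4],
  [8.5, 0.5, -4, 0, 0, 0, -4],
])

```text
t: 3.2
eef_pos: [0.5452, -0.0984, 0.2517]
tcp_rot: [0.0, 0.747, 0.665, 0.0]
ft_force: [1.2, 0.5, -0.4]
grip_width: 0.0851
```

Call:
arm_command([
  [8.5, 0, -3.6, 0, 0, 0, -1.2],
  [8.5, 0, -3.6, 0, 0, 0, -1.2],
  [8.5, 0, -3.6, 0, 0, 0, -1.2],
  [8.5, 0, -3.6, 0, 0, 0, -1.2],
  [8.5, 0, -3.6, 0, 0, 0, -1.2],
  [8.5, 0.1, -3.5, 0, 0, 0, -1.1],
  [8.5, 0, 0, 0, 0, 0, 0],
  [8.5, 0, 0, 0, 0, 0, 0],
])

```text
t: 4.0
eef_pos: [0.5456, -0.3127, 0.251]
tcp_rot: [-0.0, 0.787, 0.617, -0.0]
ft_force: [-0.2, 0.4, -0.1]
grip_width: 0.0853
```

```bash
cat > snap.py <<'E'
import sys
from h import *
import pickle
k=sys.argv[1]; C={}
a=[int(v) for v in sys.argv[2:10]]  # top x0 y0 w h, scene x0 y0 w h
s=robot.state(); print(np.round(s["qpos"],2),np.round(s["eef_pos"],4),np.round(s["ft_force"],1),s["grip_width"])
for i,n in enumerate(("top","scene")):
    c=robot.read_camera(n);C[n]=c
    x,y,w,h=a[4*i:4*i+4];f=min(800/w,600/h)
    cv2.imwrite(f"pics/{k}_{n}.png",cv2.resize(c["img"][y:y+h,x:x+w],None,fx=f,fy=f,interpolation=2))
pickle.dump(C,open(f"c_{k}.pkl","wb"))
E
python3 snap.py a 340 120 160 120 160 80 200 150
```

```text
[ 0.28  0.42  0.27  1.61 -0.12  1.13  0.33] [ 0.5456 -0.3127  0.251 ] [-0.2  0.4 -0.1] 0.085259542079319
```

View pics/a_top.png

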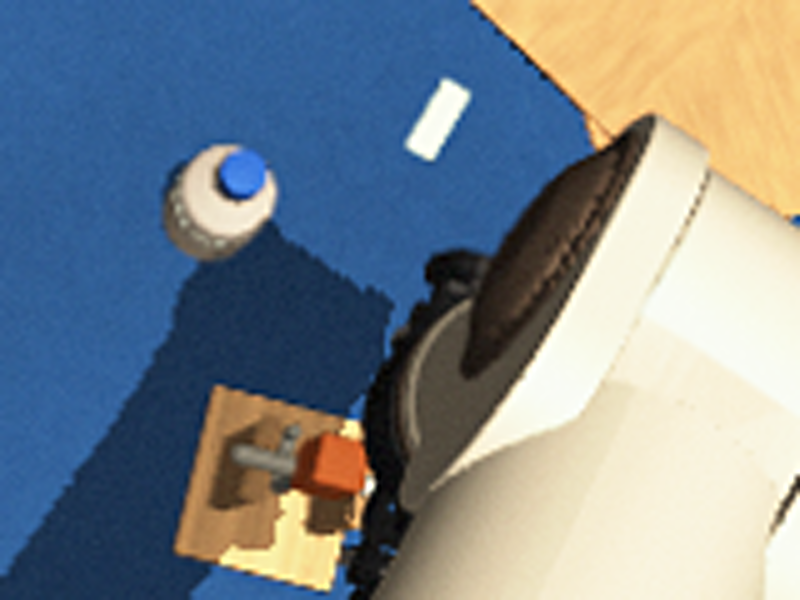

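View pics/a_scene.png

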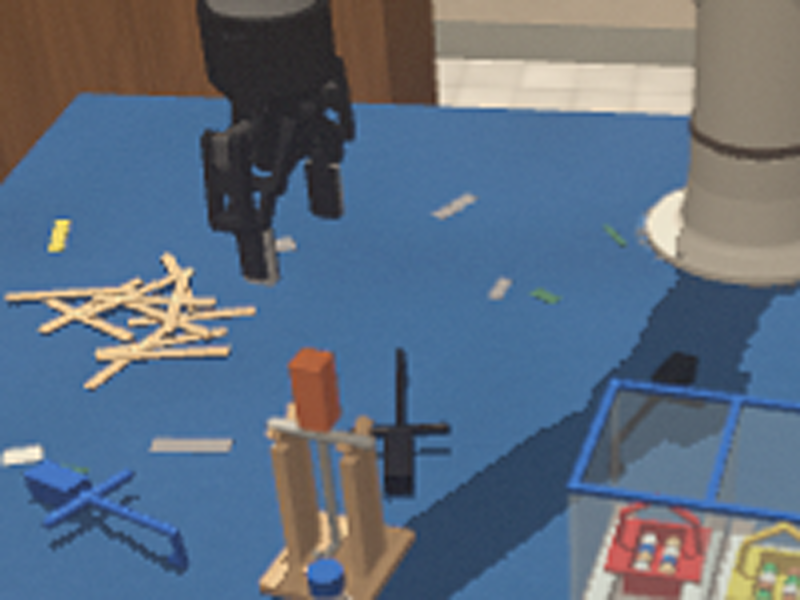

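```bash
python3 - <<'E'
from fit import *
S=pickle.load(open("c_a.pkl","rb"))["scene"]
p=(proj(S,[[.5456,-.3127,.251],[.5456,-.3127,.264]])-[160,80])*4;print(p)
sd=pickle.load(open("pose.pkl","rb"))["stand"]
print((proj(S,P(sd,box(.024,.024,.183)))-[160,80])*4)
E
```

```text
[[294.4877139  262.52541788]
 [292.04542079 244.54578809]]
[[313.94198783 364.56649358]
 [281.02684515 358.58987323]
 [297.44116818 340.3957155 ]
 [329.84645195 346.17305998]]
```

Both cameras put the grip block about 3 mm to +y of my model, so I correct for that and descend.

Call:
arm_command([
  [8.5, 0.15, 0.25, -1.5, 0, 0, 0],
  [8.5, 0, 0, -1.5, 0, 0, 0],
  [8.5, 0, 0, -1.5, 0, 0, 0],
  [8.5, 0, 0, -1.5, 0, 0, 0],
  [8.5, 0, 0, -1.5, 0, 0, 0],
  [8.5, 0, 0, -1.5, 0, 0, 0],
  [8.5, 0, 0, -1.0, 0, 0, 0],
  [8.5, 0, 0, -1.0, 0, 0, 0],
  [8.5, 0, 0, 0, 0, 0, 0],
])

```text
t: 5.0
eef_pos: [0.5467, -0.309, 0.1396]
tcp_rot: [-0.001, 0.786, 0.618, -0.001]
ft_force: [-1.0, -0.7, 0.0]
grip_width: 0.0852
```

```bash
python3 snap.py b 340 120 160 120 190 120 100 100
```

```text
[ 0.29  0.54  0.25  1.7  -0.16  0.93  0.36] [ 0.5467 -0.309   0.1396] [-1.  -0.7  0. ] 0.08523267090654807
```

View pics/b_scene.png

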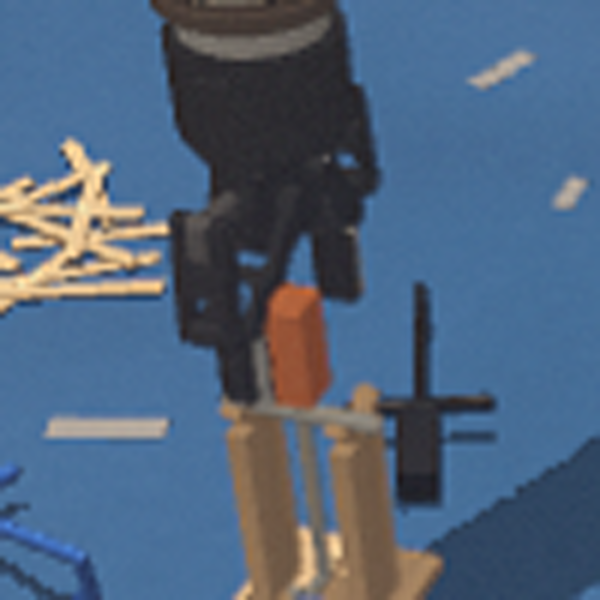

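Call:
arm_command([
  [4, 0, 0, 0, 0, 0, 0],
  [3, 0, 0, 0, 0, 0, 0],
  [2.4, 0, 0, 0, 0, 0, 0],
  [1.5, 0, 0, 0, 0, 0, 0],
  [1.5, 0, 0, 0, 0, 0, 0],
  [1.5, 0, 0, 0, 0, 0, 0],
  [1.5, 0, 0, 0, 0, 0, 0],
], newtons=60)

```text
t: 5.8
eef_pos: [0.5483, -0.3096, 0.1418]
tcp_rot: [0.001, 0.786, 0.618, 0.0]
ft_force: [2.0, -0.5, 2.0]
grip_width: 0.0235
```

```bash
python3 snap.py c 340 120 160 120 190 120 100 100
```

```text
[ 0.29  0.53  0.25  1.7  -0.16  0.93  0.36] [ 0.5483 -0.3096  0.1418] [ 2.  -0.5  2. ] 0.02349133396998165
```

View pics/c_scene.png

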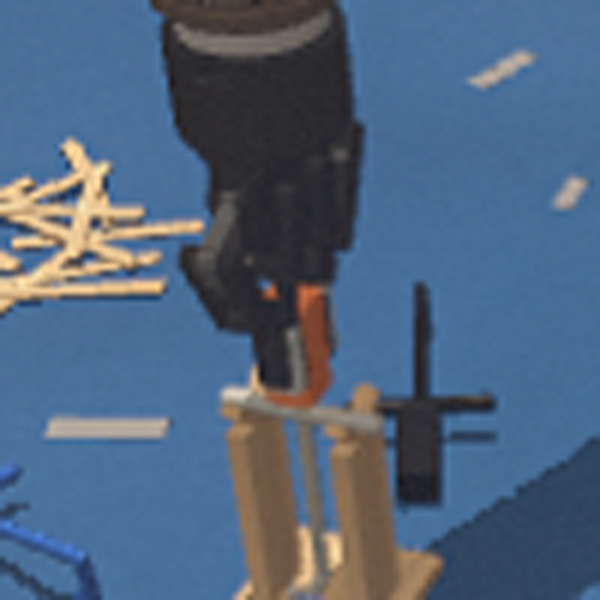

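Gripped: the opening is 23.5 mm, which matches the block. The rod's origin is therefore about 21.8 mm below the TCP. Lifting straight up.

Call:
arm_command([
  [1.5, 0, 0, 0.6, 0, 0, 0],
  [1.5, 0, 0, 1.2, 0, 0, 0],
  [1.5, 0, 0, 1.8, 0, 0, 0],
  [1.5, 0, 0, 2.0, 0, 0, 0],
  [1.5, 0, 0, 2.0, 0, 0, 0],
  [1.5, 0, 0, 2.0, 0, 0, 0],
  [1.5, 0, 0, 2.0, 0, 0, 0],
  [1.5, 0, 0, 2.0, 0, 0, 0],
  [1.5, 0, 0, 2.0, 0, 0, 0],
  [1.5, 0, 0, 1.0, 0, 0, 0],
])

```text
t: 6.9
eef_pos: [0.5477, -0.3098, 0.3098]
tcp_rot: [0.001, 0.786, 0.618, 0.0]
ft_force: [0.4, 0.4, -1.2]
grip_width: 0.0235
```

```bash
python3 snap.py d 340 120 160 120 190 100 133 100
```

```text
[ 0.27  0.37  0.28  1.53 -0.11  1.25  0.32] [ 0.5477 -0.3098  0.3098] [ 0.4  0.4 -1.2] 0.023509196136063247
```

View pics/d_scene.png

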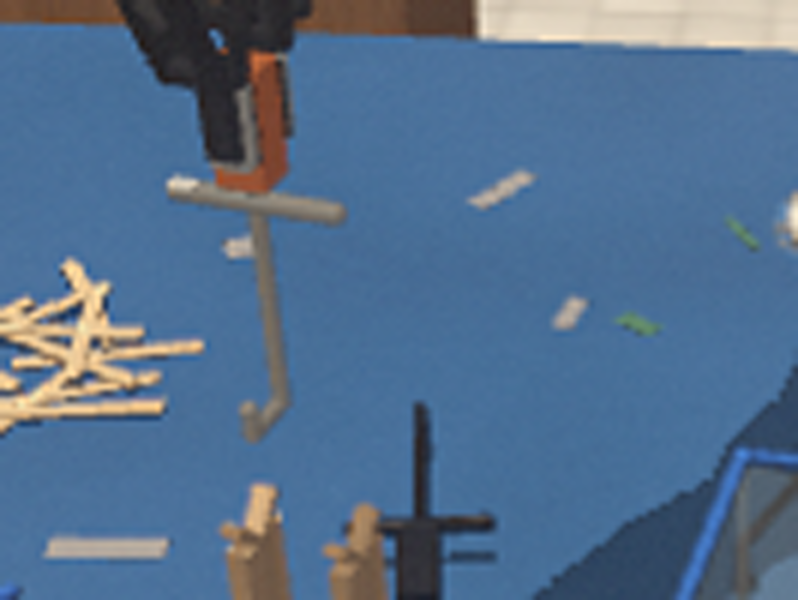

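View pics/d_top.png

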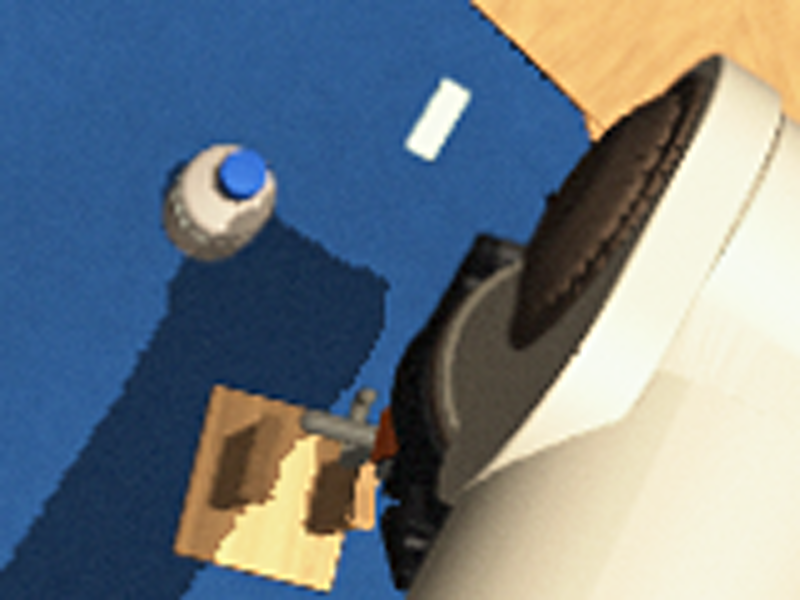

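The rod came off upright. In the scene crop the tip points at (245,410), toward +x. I check the rod model against the TCP, and the jaw direction against basket yaw.

```bash
cat > ov.py <<'E'
import sys
from fit import *
# usage: ov.py key ; overlay rod model from TCP pose given x y z yaw_deg
k=sys.argv[1];x,y,z,yaw=map(float,sys.argv[2:6]);a=[int(v) for v in sys.argv[6:14]]
C=pickle.load(open(f"c_{k}.pkl","rb"))
pose=[x,y,np.deg2rad(yaw),z-.0218]
red=pickle.load(open("pose.pkl","rb"))["red"]
bail=[[0,-.03,.031],[0,-.026,.060],[0,0,.078],[0,.026,.060],[0,.03,.031]]
for i,n in enumerate(("top","scene")):
    c=C[n];x0,y0,w,h=a[4*i:4*i+4];f=min(800/w,600/h)
    im=cv2.resize(c["img"][y0:y0+h,x0:x0+w],None,fx=f,fy=f,interpolation=2)
    for L,col,ps in (([[0,-.041,0],[0,.041,0]],(0,255,0),pose),([[0,0,0],[0,0,-.098],[.028,0,-.098],[.028,0,-.082]],(0,0,255),pose),(bail,(255,255,0),red)):
        q=(proj(c,P(ps,L))-[x0,y0])*f+f/2-.5
        cv2.polylines(im,[np.int32(q*16)],False,col,1,cv2.LINE_AA,4)
    cv2.imwrite(f"pics/ov_{k}_{n}.png",im)
E
python3 ov.py d .5477 -.3098 .3098 -13.7 380 160 80 60 190 100 133 100; python3 -c "
import numpy as np
from workcell import robot
w,a,b,z=robot.state()['tcp_rot'];print(np.rad2deg(np.arctan2(b*b-a*a,2*a*b)),np.array([w,a,b,z]))"
```

```text
-13.65786269828006 [1.25031615e-03 7.86168288e-01 6.18010896e-01 6.25538729e-04]
```

View pics/ov_d_scene.png

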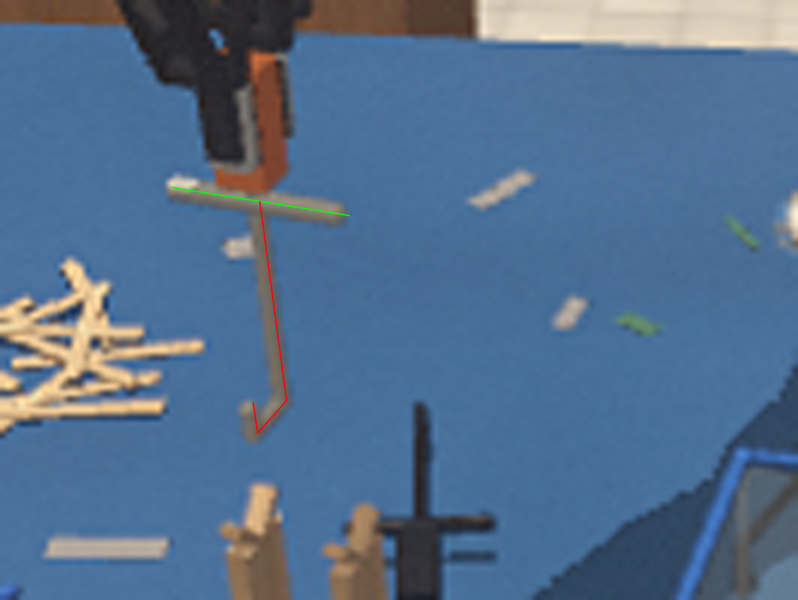

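View pics/ov_d_top.png

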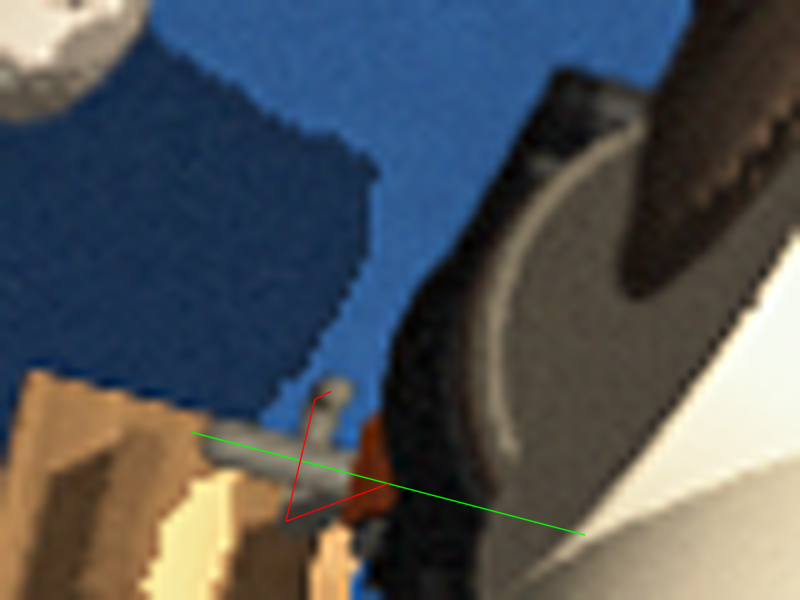

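```bash
python3 - <<'E'
from fit import *
for c,o,n in ((T,(284,196),"t"),(S,(300,190),"s")):
    im=cv2.resize(c["img"][o[1]:o[1]+35,o[0]:o[0]+45],None,fx=16,fy=16,interpolation=0)
    cv2.imwrite(f"pics/z{n}.png",im)
E
```

```text
(no output)
```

View pics/zt.png

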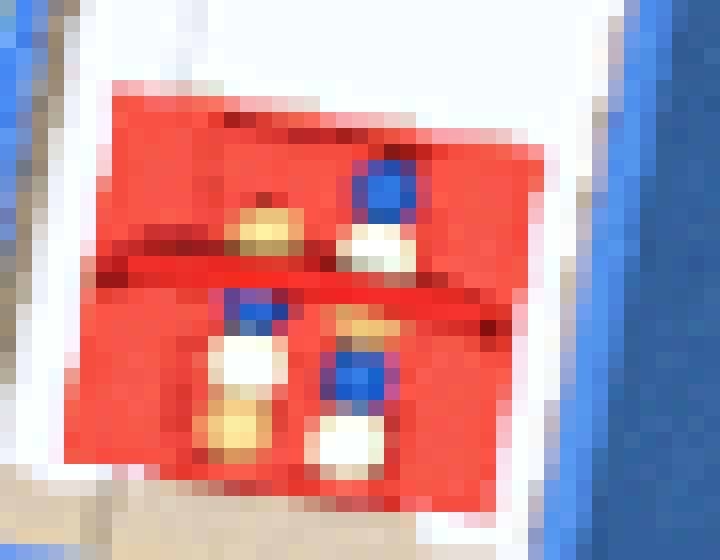

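View pics/zs.png

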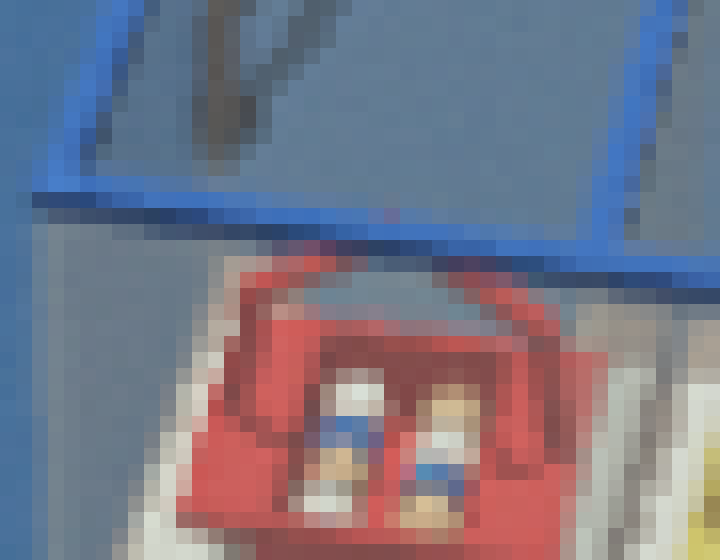

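```bash
python3 - <<'E'
from fit import *
g=lambda o,L:np.array(L)/16-.5+np.array(o)
tc=g((284,196),[(110,90),(545,147),(497,512),(64,465)])
tb=g((284,196),[(305,281)])
sb=g((300,190),[(255,280),(392,226),(545,322)])
sc=g((300,190),[(178,522),])  # near-left flange corner (+x,-y)
Lc=box(.06,.07,.032);b=[[0,0,.078]];sbL=[[0,-.026,.06],[0,0,.078],[0,.026,.06]]
# cameras each get pixel offset (small calibration bias), prior 1.0 px
def f(p,full=False):
    q=p[:3];r=[(proj(T,P(q,Lc))+p[3:5]-tc).ravel(),(proj(T,P(q,b))+p[3:5]-tb).ravel(),(proj(S,P(q,sbL))+p[5:7]-sb).ravel(),(proj(S,P(q,[[.03,-.035,.032]]))+p[5:7]-sc).ravel()]
    if full: return [np.round(v,1).tolist() for v in r]
    return np.r_[np.concatenate(r),p[3:]/0.8]
r=least_squares(f,[.55,-.077,-.14,0,0,0,0]);print(np.round(r.x,4));print(f(r.x,True))
out=pickle.load(open("pose.pkl","rb"));out["red"]=r.x[:3];tp=out["tub"]
d=r.x[:2]-tp[:2];c,s=np.cos(tp[2]),np.sin(tp[2]);print("in tub",c*d[0]+s*d[1],-s*d[0]+c*d[1])
pickle.dump(out,open("pose.pkl","wb"))
E
```

```text
[ 0.5494 -0.075  -0.1028  0.104   0.0592  0.1257  0.0865]
[[-0.2, -0.1, 0.1, -0.4, 0.4, 0.4, -0.2, 0.0], [-0.3, 0.0], [-0.2, 0.6, 0.4, -0.0, -0.2, -0.1], [-0.2, -0.7]]
in tub -0.010086494717702382 -0.042467723799793806
```

Basket refit: (0.5494, -0.0750), yaw -5.9°, with both cameras agreeing within 0.7 px. I carry the hook over the near side of the bay at yaw -56°.

Call:
arm_command([
  [1.5, -0.4, 2.4, 0, 0, 0, -4.7],
  [1.5, -0.4, 2.7, 0, 0, 0, -4.7],
  [1.5, -0.4, 2.7, 0, 0, 0, -4.7],
  [1.5, -0.4, 2.7, 0, 0, 0, -4.7],
  [1.5, -0.4, 2.7, 0, 0, 0, -4.7],
  [1.5, -0.4, 2.7, 0, 0, 0, -4.7],
  [1.5, -0.4, 2.7, 0, 0, 0, -4.7],
  [1.5, -0.4, 2.7, 0, 0, 0, -4.7],
  [1.5, -0.2, 2.6, 0, 0, 0, -4.7],
  [1.5, 0, 0, 0, 0, 0, 0],
])

```text
t: 8.0
eef_pos: [0.5126, -0.0655, 0.306]
tcp_rot: [-0.002, 0.956, 0.295, -0.001]
ft_force: [0.9, -0.2, -1.7]
grip_width: 0.0234
```

```bash
python3 snap.py e 240 130 160 120 260 100 133 100; cat > yaw.py <<'E'
import numpy as np
from workcell import robot
s=robot.state();w,a,b,z=s['tcp_rot'];print("yaw",np.rad2deg(np.arctan2(b*b-a*a,2*a*b)),s['eef_pos'])
E
python3 yaw.py;  python3 ov.py e $(python3 -c "
import sys
sys.path.insert(0,'.')
from yaw import *" | sed 's/.*//' ) 2>/dev/null; true
```

```text
[-0.15  0.16  0.26  1.81 -0.05  1.18 -0.85] [ 0.5126 -0.0655  0.306 ] [ 0.9 -0.2 -1.7] 0.02338612437634341
yaw -55.80701756424363 [ 0.51288569 -0.06987872  0.30637051]
```

View pics/e_top.png

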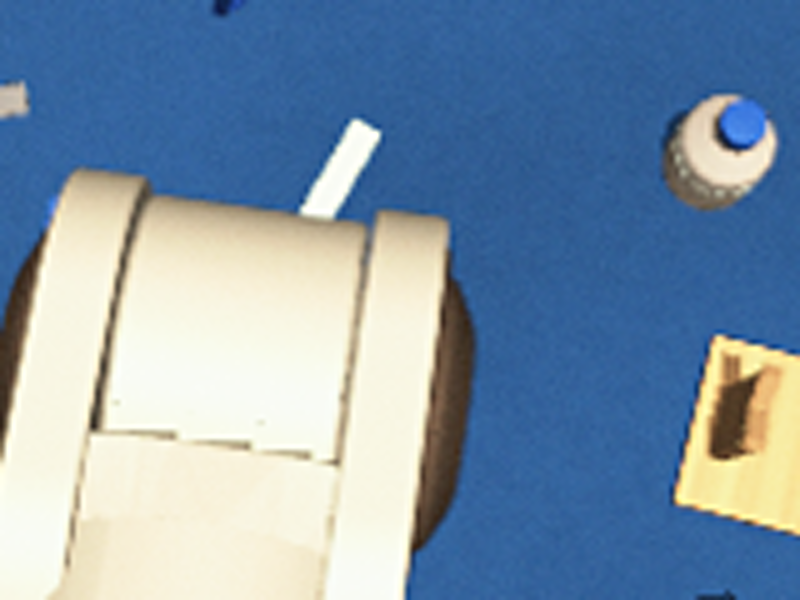

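```bash
python3 snap.py e2 240 130 160 120 270 120 107 100;python3 yaw.py; python3 ov.py e2 .5129 -.0699 .3064 -55.8 240 130 160 120 270 120 107 100
```

```text
[-0.15  0.16  0.26  1.81 -0.04  1.18 -0.85] [ 0.5129 -0.0699  0.3064] [-0.4 -0.2 -2. ] 0.023248490573508994
yaw -55.98158234610185 [ 0.51313203 -0.07149233  0.30673169]
```

View pics/ov_e2_scene.png

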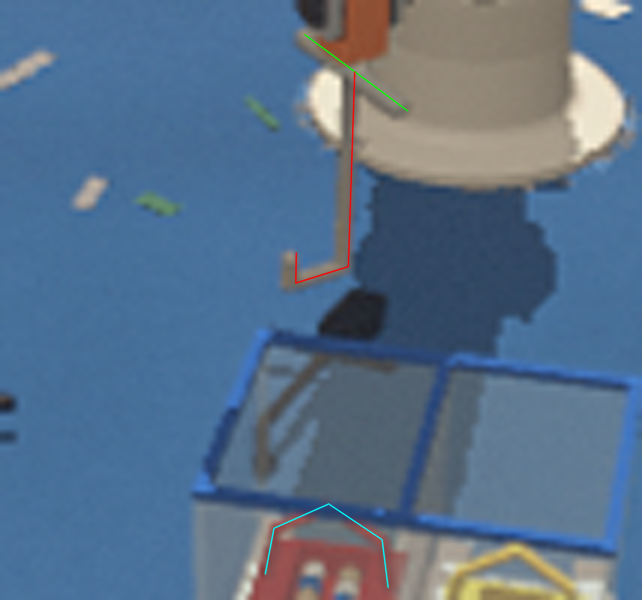

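The rod lies within about 2 mm of target. Descending inside the bay, behind the bail.

Call:
arm_command([
  [1.5, 0, 0, -1, 0, 0, 0],
  [1.5, 0, 0, -1.5, 0, 0, 0],
  [1.5, 0, 0, -1.5, 0, 0, 0],
  [1.5, 0, 0, -1.5, 0, 0, 0],
  [1.5, 0, 0, -1.5, 0, 0, 0],
  [1.5, 0, 0, -1.0, 0, 0, 0],
  [1.5, 0, 0, -1.0, 0, 0, 0],
  [1.5, 0, 0, -0.5, 0, 0, 0],
  [1.5, 0, 0, 0, 0, 0, 0],
])

```text
t: 9.1
eef_pos: [0.5132, -0.0705, 0.2116]
tcp_rot: [-0.0, 0.956, 0.293, -0.001]
ft_force: [-0.6, -0.8, 0.1]
grip_width: 0.0231
```

```bash
python3 snap.py f 240 130 160 120 280 150 93 70;python3 yaw.py; python3 ov.py f .5131 -.0715 .210 -56 240 130 160 120 280 150 93 70
```

```text
[-0.13  0.26  0.25  1.92 -0.08  0.97 -0.82] [ 0.5132 -0.0705  0.2116] [-0.6 -0.8  0.1] 0.023120249643464704
yaw -55.9477405670365 [ 0.51389964 -0.07049814  0.21263302]
```

View pics/f_scene.png

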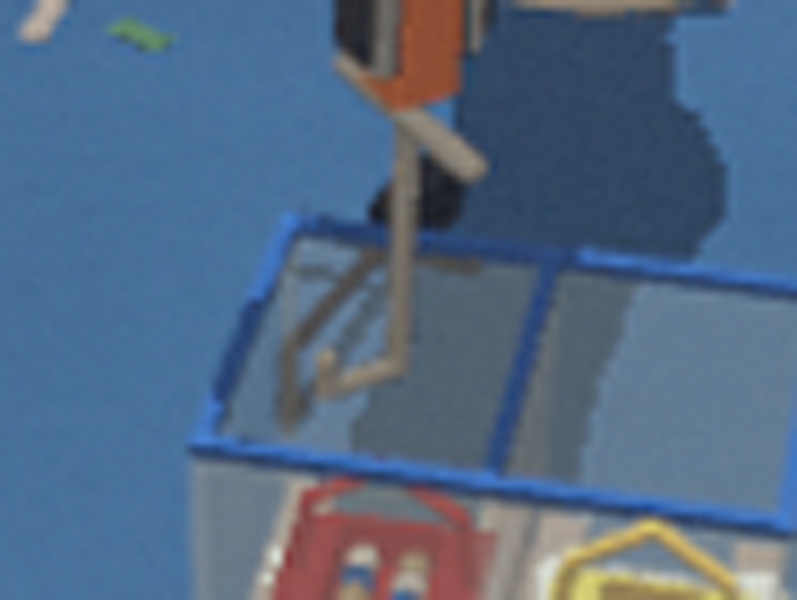

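The shank passes in front of the rear rim at crop (405,235), so it is inside the bay. Continuing down to TCP z of about 0.168.

Call:
arm_command([
  [1.5, 0, 0, -0.8, 0, 0, 0],
  [1.5, 0, 0, -0.8, 0, 0, 0],
  [1.5, 0, 0, -0.8, 0, 0, 0],
  [1.5, 0, 0, -0.8, 0, 0, 0],
  [1.5, 0, 0, -0.7, 0, 0, 0],
  [1.5, 0, 0, -0.5, 0, 0, 0],
  [1.5, 0, 0, 0, 0, 0, 0],
])

```text
t: 9.9
eef_pos: [0.513, -0.0704, 0.1674]
tcp_rot: [-0.0, 0.956, 0.293, -0.001]
ft_force: [-0.8, -0.2, -1.3]
grip_width: 0.0232
```

```bash
python3 snap.py g 240 130 160 120 290 160 80 60;python3 yaw.py
```

```text
[-0.12  0.32  0.25  1.96 -0.1   0.88 -0.8 ] [ 0.513  -0.0704  0.1674] [-0.8 -0.2 -1.3] 0.023189288641111513
yaw -55.94875266714094 [ 0.51368006 -0.07044008  0.16829305]
```

View pics/g_scene.png

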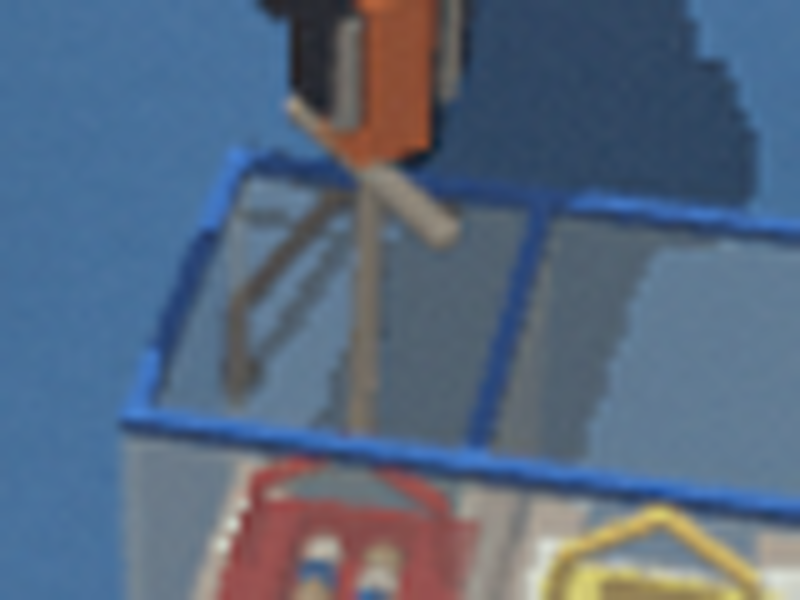

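Call:
arm_command([
  [1.5, -0.1, 0, 0, 0, 0, 8],
  [1.5, -0.1, 0, 0, 0, 0, 8],
  [1.5, 0, 0, 0, 0, 0, 8],
  [1.5, 0, 0, 0, 0, 0, 8],
  [1.5, 0, 0, 0, 0, 0, 8],
  [1.5, 0, 0, 0, 0, 0, 8],
  [1.5, 0, 0, 0, 0, 0, 2],
  [1.5, 0, 0, 0, 0, 0, 0],
])

```text
t: 10.8
eef_pos: [0.512, -0.0706, 0.1688]
tcp_rot: [0.0, 0.743, 0.669, 0.0]
ft_force: [0.8, 0.2, -1.4]
grip_width: 0.0234
```

```bash
python3 snap.py g2 240 130 160 120 290 160 80 60;python3 yaw.py; python3 ov.py g2 .511 -.0705 .168 -6 240 130 160 120 290 160 80 60
```

```text
[ 0.01  0.31  0.08  1.96 -0.03  0.88  0.01] [ 0.512  -0.0706  0.1688] [ 0.8  0.2 -1.4] 0.02340204432414569
yaw -6.0299699532310855 [ 0.51183939 -0.07054133  0.16864012]
```

View pics/ov_g2_scene.png

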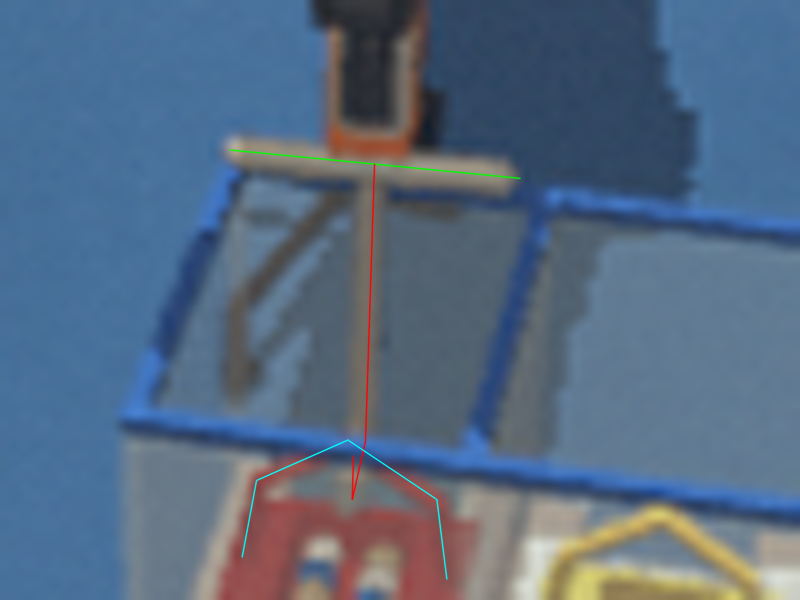

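Through the bail opening the tip shows as a grey blob at crop (350,480), and the bail spans 262–437 in the same crop, so the hook is centred. Advancing 23 mm.

Call:
arm_command([
  [1.5, 0.4, -0.02, 0, 0, 0, 0],
  [1.5, 0.5, -0.02, 0, 0, 0, 0],
  [1.5, 0.5, -0.02, 0, 0, 0, 0],
  [1.5, 0.5, -0.02, 0, 0, 0, 0],
  [1.5, 0.4, -0.02, 0, 0, 0, 0],
  [1.5, 0, 0, 0, 0, 0, 0],
])

```text
t: 11.5
eef_pos: [0.5353, -0.0714, 0.1682]
tcp_rot: [0.0, 0.743, 0.67, 0.0]
ft_force: [-0.6, -0.3, -1.4]
grip_width: 0.0235
```

```bash
python3 snap.py h 240 130 160 120 290 160 80 60;python3 yaw.py
```

```text
[ 0.01  0.35  0.08  1.9  -0.04  0.89  0.01] [ 0.5353 -0.0714  0.1682] [-0.6 -0.3 -1.4] 0.023467216338403773
yaw -5.947958086715592 [ 0.53451748 -0.0713852   0.16817048]
```

View pics/h_scene.png

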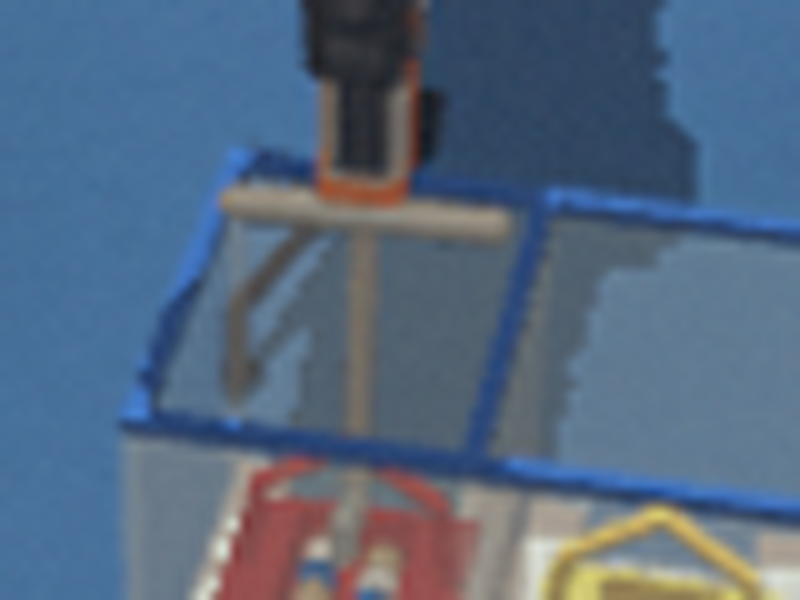

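The hook is through the bail. In the crop the shank is at (355,480) and the tip in front of it at (345,530). Raising gently.

Call:
arm_command([
  [1.5, 0, 0, 0.5, 0, 0, 0],
  [1.5, 0, 0, 0.5, 0, 0, 0],
  [1.5, 0, 0, 0.5, 0, 0, 0],
  [1.5, 0, 0, 0.4, 0, 0, 0],
  [1.5, 0, 0, 0.4, 0, 0, 0],
  [1.5, 0, 0, 0.4, 0, 0, 0],
  [1.5, 0, 0, 0.4, 0, 0, 0],
  [1.5, 0, 0, 0.4, 0, 0, 0],
  [1.5, 0, 0, 0, 0, 0, 0],
])

```text
t: 12.5
eef_pos: [0.535, -0.0714, 0.2039]
tcp_rot: [0.0, 0.743, 0.669, 0.0]
ft_force: [-1.0, 0.3, -2.0]
grip_width: 0.0233
```

```bash
python3 snap.py i 240 130 160 120 290 160 80 60;python3 yaw.py
```

```text
[ 0.01  0.3   0.09  1.87 -0.03  0.97  0.01] [ 0.535  -0.0714  0.2039] [-1.   0.3 -2. ] 0.02330786845593007
yaw -5.948010259038763 [ 0.53457064 -0.0714244   0.20333166]
```

View pics/i_scene.png

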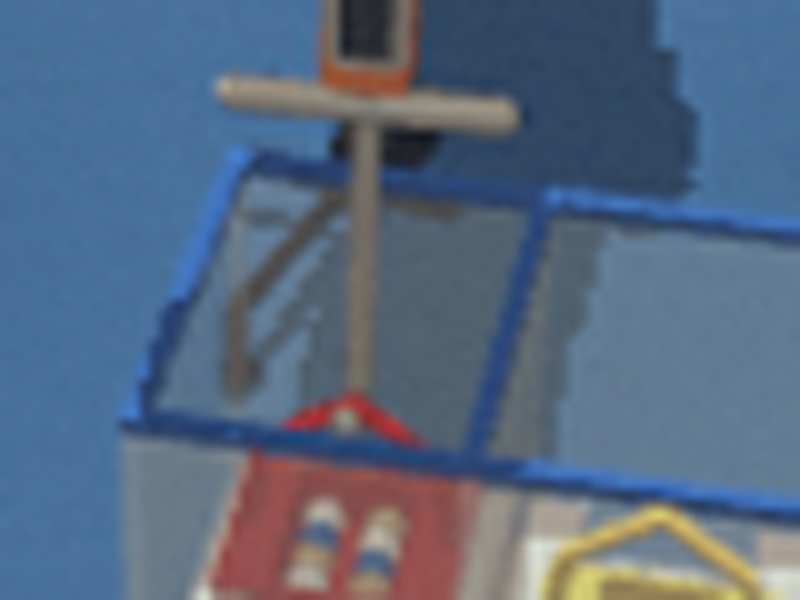

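The bail is riding on the hook at crop (345,405) and the basket hangs level. Lifting out.

Call:
arm_command([
  [1.5, 0, 0, 0.8, 0, 0, 0],
  [1.5, 0, 0, 1, 0, 0, 0],
  [1.5, 0, 0, 1, 0, 0, 0],
  [1.5, 0, 0, 1, 0, 0, 0],
  [1.5, 0, 0, 1, 0, 0, 0],
  [1.5, 0, 0, 1, 0, 0, 0],
  [1.5, 0, 0, 1, 0, 0, 0],
  [1.5, 0, 0, 1, 0, 0, 0],
  [1.5, 0, 0, 1, 0, 0, 0],
  [1.5, 0, 0, 1, 0, 0, 0],
])

```text
t: 13.6
eef_pos: [0.5346, -0.0714, 0.3021]
tcp_rot: [-0.0, 0.743, 0.669, 0.0]
ft_force: [0.1, 0.4, -3.0]
grip_width: 0.0232
```

Call:
arm_command([
  [1.5, 0, 0, 1, 0, 0, 0],
  [1.5, 0, 0, 1, 0, 0, 0],
  [1.5, 0, 0, 1, 0, 0, 0],
  [1.5, 0, 0, 1, 0, 0, 0],
  [1.5, 0, 0, 1, 0, 0, 0],
  [1.5, 0, 0, 0.5, 0, 0, 0],
  [1.5, 0, 0, 0, 0, 0, 0],
  [1.5, 0, 0, 0, 0, 0, 0],
  [1.5, 0, 0, 0, 0, 0, 0],
])

```text
t: 14.5
eef_pos: [0.5342, -0.0713, 0.3557]
tcp_rot: [-0.0, 0.743, 0.669, -0.0]
ft_force: [0.2, 0.8, -2.2]
grip_width: 0.0233
```

```bash
python3 snap.py j 200 130 160 120 270 100 133 100;python3 yaw.py
```

```text
[ 0.    0.17  0.09  1.68 -0.02  1.29 -0.01] [ 0.5342 -0.0713  0.3557] [ 0.2  0.8 -2.2] 0.023270382929977202
yaw -5.942931261397235 [ 0.53428845 -0.071352    0.35572414]
```

View pics/j_scene.png

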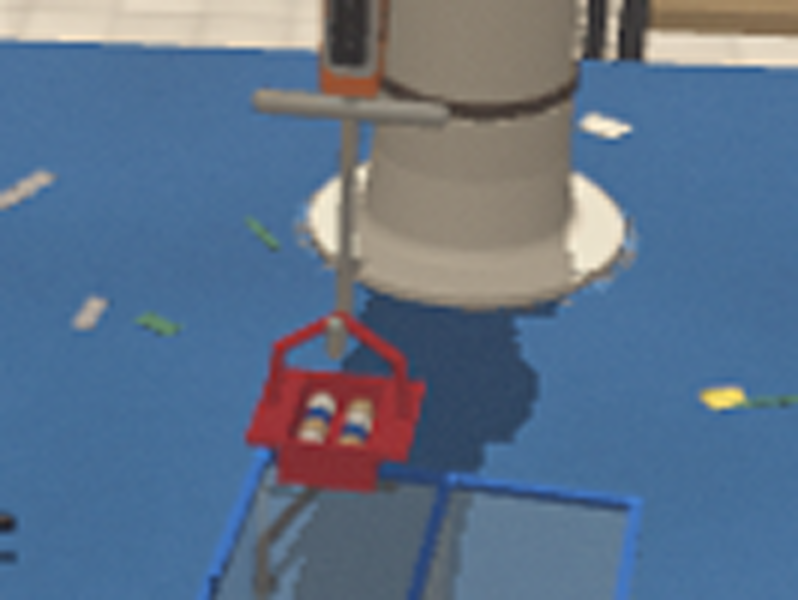

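The basket hangs clear, its underside at about 0.175 m. Moving across to the tray smoothly.

Call:
arm_command([
  [1.5, 0, 0.6, 0, 0, 0, 0],
  [1.5, -0.1, 1.2, 0, 0, 0, 0.7],
  [1.5, -0.1, 1.8, 0, 0, 0, 0.8],
  [1.5, -0.1, 2.3, 0, 0, 0, 0.8],
  [1.5, -0.1, 2.5, 0, 0, 0, 0.8],
  [1.5, -0.1, 2.5, 0, 0, 0, 0.8],
  [1.5, -0.1, 2.5, 0, 0, 0, 0.8],
  [1.5, -0.1, 2.5, 0, 0, 0, 0.8],
  [1.5, -0.1, 2.5, 0, 0, 0, 0.8],
  [1.5, -0.1, 2.5, 0, 0, 0, 0.8],
])

```text
t: 15.6
eef_pos: [0.5247, 0.1407, 0.3564]
tcp_rot: [-0.0, 0.699, 0.715, 0.0]
ft_force: [0.1, -0.2, -2.5]
grip_width: 0.0235
```

Call:
arm_command([
  [1.5, -0.1, 2.5, 0, 0, 0, 0.8],
  [1.5, -0.1, 2.5, 0, 0, 0, 0.8],
  [1.5, -0.1, 2.5, 0, 0, 0, 0.8],
  [1.5, -0.1, 2.3, 0, 0, 0, 0.8],
  [1.5, -0.1, 2.1, 0, 0, 0, 0.8],
  [1.5, -0.1, 1.8, 0, 0, 0, 0.8],
  [1.5, -0.1, 1.5, 0, 0, 0, 0.8],
  [1.5, -0.1, 1.1, 0, 0, 0, 0.8],
  [1.5, 0, 0.7, 0, 0, 0, 0],
  [1.5, 0, 0.4, 0, 0, 0, 0],
])

```text
t: 16.6
eef_pos: [0.5177, 0.3118, 0.3562]
tcp_rot: [0.0, 0.659, 0.752, -0.0]
ft_force: [-0.2, -0.5, -2.8]
grip_width: 0.0235
```

Call:
arm_command([
  [1.5, 0, 0, -1, 0, 0, 0],
  [1.5, 0, 0, -1, 0, 0, 0],
  [1.5, 0, 0, -1, 0, 0, 0],
  [1.5, 0, 0, -1, 0, 0, 0],
  [1.5, 0, 0, -1, 0, 0, 0],
  [1.5, 0, 0, -1, 0, 0, 0],
  [1.5, 0, 0, 0, 0, 0, 0],
  [1.5, 0, 0, 0, 0, 0, 0],
])

```text
t: 17.4
eef_pos: [0.5175, 0.3116, 0.2961]
tcp_rot: [-0.0, 0.659, 0.752, -0.0]
ft_force: [-0.8, 0.6, -1.9]
grip_width: 0.0234
```

```bash
python3 snap.py k 80 130 160 120 380 100 133 150;python3 yaw.py
```

```text
[-0.45  0.34 -0.18  1.6   0.06  1.21 -0.51] [0.5175 0.3116 0.2961] [-0.8  0.6 -1.9] 0.023446746687340973
yaw 7.560774113276439 [0.51790153 0.31186886 0.29692215]
```

View pics/k_scene.png

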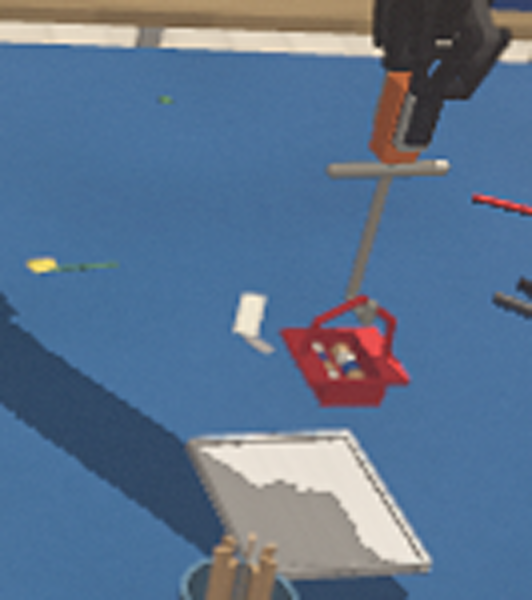

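View pics/k_top.png

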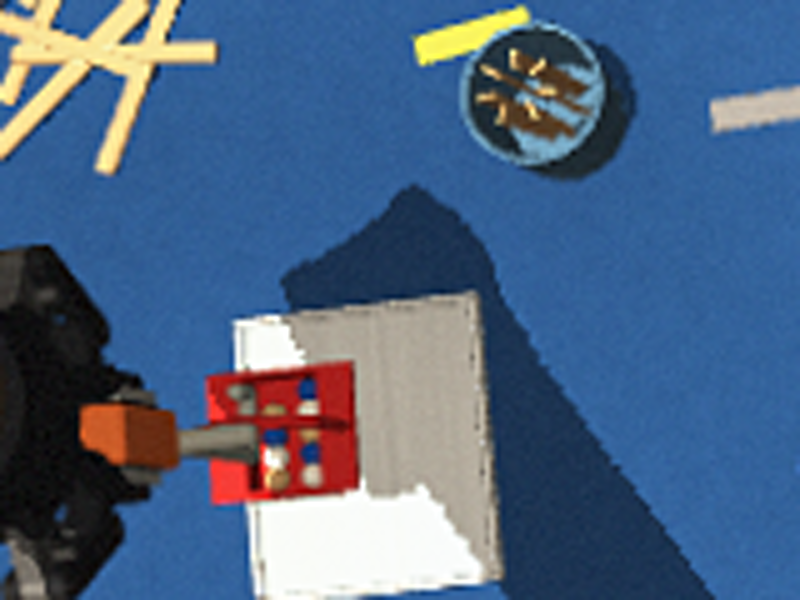

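Over the tray and hanging level. Lowering.

Call:
arm_command([
  [1.5, 0, 0, -1, 0, 0, 0],
  [1.5, 0, 0, -1, 0, 0, 0],
  [1.5, 0, 0, -1.2, 0, 0, 0],
  [1.5, 0, 0, -1.2, 0, 0, 0],
  [1.5, 0, 0, -1.2, 0, 0, 0],
  [1.5, 0, 0, -1.2, 0, 0, 0],
  [1.5, 0, 0, -1.2, 0, 0, 0],
  [1.5, 0, 0, -1, 0, 0, 0],
  [1.5, 0, 0, 0, 0, 0, 0],
  [1.5, 0, 0, 0, 0, 0, 0],
])

```text
t: 18.5
eef_pos: [0.5176, 0.3116, 0.2062]
tcp_rot: [-0.0, 0.659, 0.752, -0.0]
ft_force: [-0.8, -0.0, -2.1]
grip_width: 0.0232
```

```bash
python3 snap.py l 100 160 107 100 400 150 107 100;python3 yaw.py
```

```text
[-0.45  0.42 -0.17  1.7   0.08  1.03 -0.52] [0.5176 0.3116 0.2062] [-0.8 -0.  -2.1] 0.023156385396017297
yaw 7.5557620079341 [0.51807347 0.31193993 0.20701434]
```

View pics/l_scene.png

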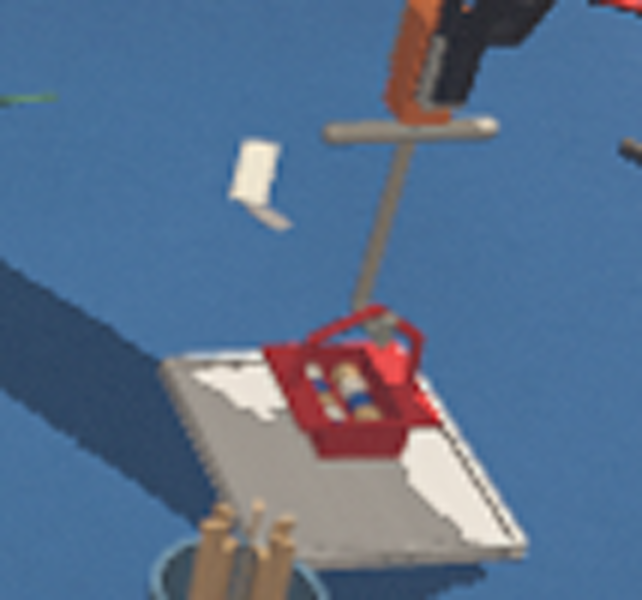

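View pics/l_top.png

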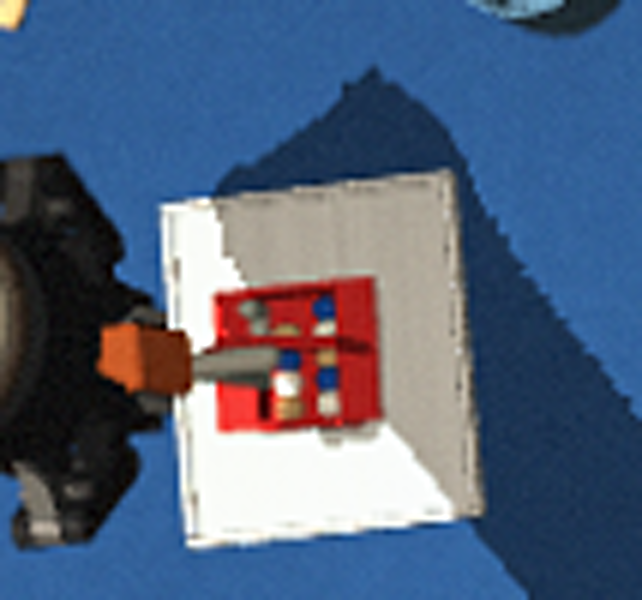

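Call:
arm_command([
  [1.5, 0, 0, -0.5, 0, 0, 0],
  [1.5, 0, 0, -0.5, 0, 0, 0],
  [1.5, 0, 0, -0.4, 0, 0, 0],
  [1.5, 0, 0, -0.3, 0, 0, 0],
  [1.5, 0, 0, -0.3, 0, 0, 0],
  [1.5, 0, 0, -0.3, 0, 0, 0],
  [1.5, 0, 0, -0.3, 0, 0, 0],
  [1.5, 0, 0, 0, 0, 0, 0],
  [1.5, 0, 0, 0, 0, 0, 0],
])

```text
t: 19.5
eef_pos: [0.5177, 0.3117, 0.1804]
tcp_rot: [0.0, 0.659, 0.752, 0.0]
ft_force: [0.3, 0.4, -1.5]
grip_width: 0.0231
```

```bash
python3 snap.py m 100 160 107 100 420 170 75 70;python3 yaw.py
```

```text
[-0.46  0.44 -0.17  1.73  0.09  0.98 -0.53] [0.5177 0.3117 0.1804] [ 0.3  0.4 -1.5] 0.02311919426169776
yaw 7.557652080142035 [0.51774685 0.3117379  0.18057821]
```

View pics/m_scene.png

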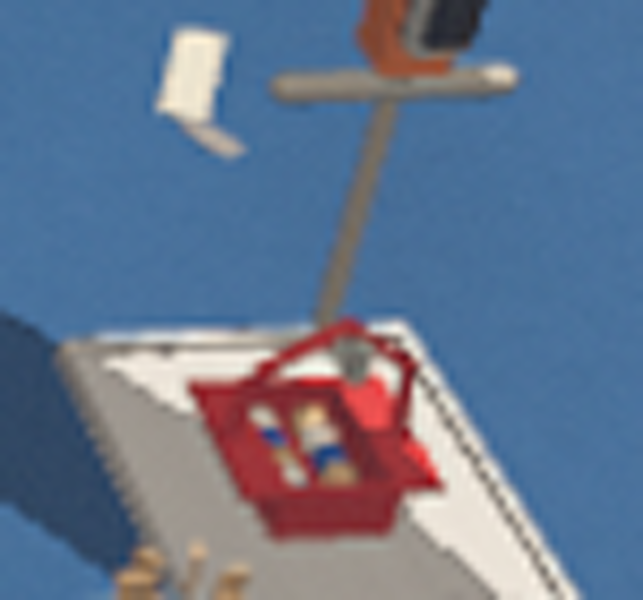

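View pics/m_top.png

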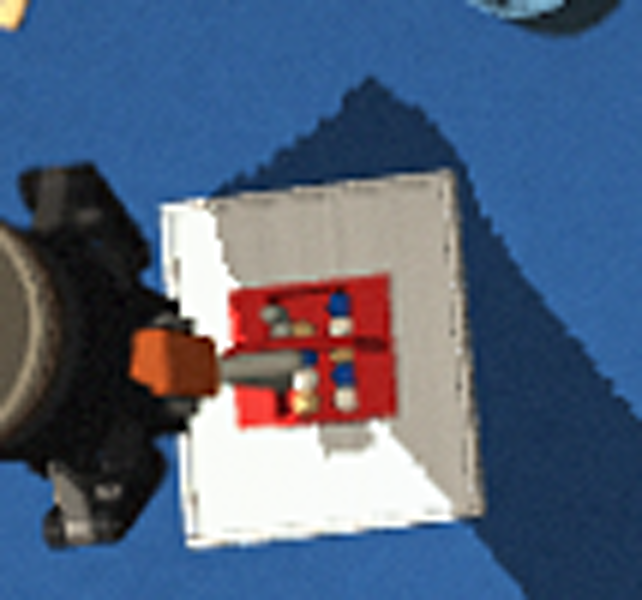

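The basket is down: the hook is 4 mm lower than the bail seat and the wrist reading is down to about the rod's weight. Lowering the hook a further 15 mm to clear the tip, then backing out.

Call:
arm_command([
  [1.5, 0, 0, -0.3, 0, 0, 0],
  [1.5, 0, 0, -0.4, 0, 0, 0],
  [1.5, 0, 0, -0.4, 0, 0, 0],
  [1.5, 0, 0, -0.4, 0, 0, 0],
  [1.5, 0, 0, 0, 0, 0, 0],
  [1.5, 0, 0, 0, 0, 0, 0],
])

```text
t: 20.2
eef_pos: [0.5175, 0.3115, 0.165]
tcp_rot: [-0.0, 0.659, 0.752, -0.0]
ft_force: [-0.2, -0.2, -1.7]
grip_width: 0.0231
```

```bash
python3 snap.py n 100 160 107 100 420 170 75 70;python3 yaw.py
```

```text
[-0.46  0.46 -0.17  1.74  0.09  0.95 -0.53] [0.5175 0.3115 0.165 ] [-0.2 -0.2 -1.7] 0.023073375409068998
yaw 7.554918645932894 [0.51767746 0.31170442 0.16543311]
```

View pics/n_scene.png

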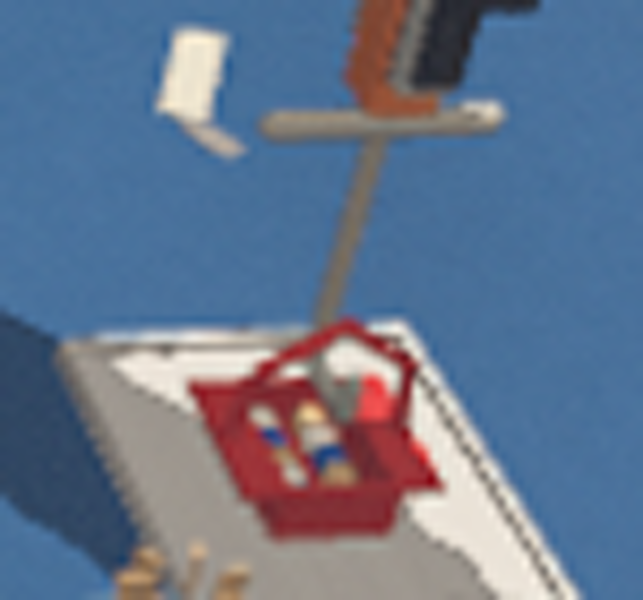

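The basket is unmoved and the hook hangs free below the bail. Backing out along the rod's -x.

Call:
arm_command([
  [1.5, -0.4, -0.05, 0, 0, 0, 0],
  [1.5, -0.6, -0.08, 0, 0, 0, 0],
  [1.5, -0.6, -0.08, 0, 0, 0, 0],
  [1.5, -0.6, -0.08, 0, 0, 0, 0],
  [1.5, -0.7, -0.09, 0, 0, 0, 0],
  [1.5, -0.8, -0.1, 0, 0, 0, 0],
  [1.5, -0.8, -0.1, 0, 0, 0, 0],
  [1.5, 0, 0, 0, 0, 0, 0],
])

```text
t: 21.1
eef_pos: [0.471, 0.3058, 0.1653]
tcp_rot: [-0.0, 0.659, 0.753, -0.0]
ft_force: [0.1, 0.2, -0.9]
grip_width: 0.0234
```

```bash
python3 snap.py o 100 160 107 100 420 170 75 70;python3 yaw.py
```

```text
[-0.48  0.39 -0.18  1.84  0.09  0.91 -0.57] [0.471  0.3058 0.1653] [ 0.1  0.2 -0.9] 0.023366660910936657
yaw 7.571174877524456 [0.4725667  0.30586305 0.16550332]
```

View pics/o_scene.png

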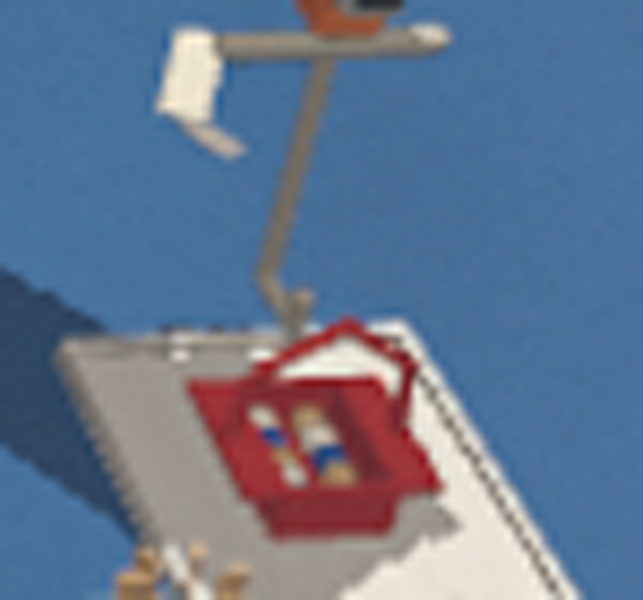

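The hook is out and the basket still stands in place. Lifting and returning to the stand.

Call:
arm_command([
  [1.5, 0, 0, 1, 0, 0, 0],
  [1.5, 0, 0, 2, 0, 0, 0],
  [1.5, 0, 0, 2.5, 0, 0, 0],
  [1.5, 0, 0, 2.5, 0, 0, 0],
  [1.5, 0, 0, 2.5, 0, 0, 0],
  [1.5, 0, 0, 2.5, 0, 0, 0],
  [1.5, 0, 0, 1.5, 0, 0, 0],
  [1.5, 0, 0, 0, 0, 0, 0],
])

```text
t: 22.0
eef_pos: [0.4743, 0.3068, 0.3138]
tcp_rot: [0.001, 0.659, 0.752, 0.003]
ft_force: [-0.4, -0.1, -1.9]
grip_width: 0.0232
```

Call:
arm_command([
  [1.5, 0.3, -2, 0, 0, 0, -0.5],
  [1.5, 0.4, -3, 0, 0, 0, -1.2],
  [1.5, 0.4, -3.5, 0, 0, 0, -1.2],
  [1.5, 0.4, -3.5, 0, 0, 0, -1.2],
  [1.5, 0.4, -3.5, 0, 0, 0, -1.2],
  [1.5, 0.4, -3.5, 0, 0, 0, -1.2],
  [1.5, 0.4, -3.5, 0, 0, 0, -1.2],
  [1.5, 0.4, -3.5, 0, 0, 0, -1.2],
  [1.5, 0.4, -3.5, 0, 0, 0, -1.2],
  [1.5, 0.4, -3.5, 0, 0, 0, -1.2],
])

```text
t: 23.0
eef_pos: [0.5106, -0.0267, 0.3092]
tcp_rot: [-0.001, 0.731, 0.683, -0.001]
ft_force: [-0.3, 0.0, -2.0]
grip_width: 0.0232
```

Call:
arm_command([
  [1.5, 0.4, -3.5, 0, 0, 0, -1.2],
  [1.5, 0.4, -3.5, 0, 0, 0, -1.2],
  [1.5, 0.4, -3.5, 0, 0, 0, -1.2],
  [1.5, 0.4, -3.5, 0, 0, 0, -1.2],
  [1.5, 0.4, -3.5, 0, 0, 0, -1.2],
  [1.5, 0.4, -3.5, 0, 0, 0, -1.2],
  [1.5, 0.4, -3.0, 0, 0, 0, -1.2],
  [1.5, 0.4, -2.5, 0, 0, 0, -1.2],
  [1.5, 0.3, -1.5, 0, 0, 0, -0.4],
  [1.5, 0, 0, 0, 0, 0, 0],
])

```text
t: 24.0
eef_pos: [0.5451, -0.3071, 0.3091]
tcp_rot: [-0.0, 0.788, 0.616, -0.001]
ft_force: [-0.3, 0.7, -1.7]
grip_width: 0.0234
```

```bash
sleep 0; python3 snap.py p 340 120 160 120 190 100 133 100;python3 yaw.py
```

```text
[ 0.28  0.37  0.26  1.54 -0.09  1.25  0.3 ] [ 0.5451 -0.3071  0.3091] [-0.3  0.7 -1.7] 0.023419851590140664
yaw -13.733108217922885 [ 0.54617265 -0.30347889  0.30944327]
```

Call:
arm_command([
  [1.5, 0, 0, 0, 0, 0, 0],
  [1.5, 0, 0, 0, 0, 0, 0],
  [1.5, 0, 0, 0, 0, 0, 0],
])

```text
t: 24.4
eef_pos: [0.5469, -0.3031, 0.3105]
tcp_rot: [-0.0, 0.786, 0.618, 0.0]
ft_force: [0.3, 0.3, -0.8]
grip_width: 0.0236
```

Call:
arm_command([
  [1.5, 0.1, -0.65, 0, 0, 0, 0],
  [1.5, 0, 0, 0, 0, 0, 0],
  [1.5, 0, 0, 0, 0, 0, 0],
])

```text
t: 24.7
eef_pos: [0.5475, -0.3111, 0.3103]
tcp_rot: [0.0, 0.787, 0.617, -0.0]
ft_force: [0.1, 0.8, -1.6]
grip_width: 0.0234
```

```bash
python3 snap.py p2 340 120 160 120 190 100 133 100;python3 yaw.py; python3 - <<'E'
import cv2,numpy as np
a=cv2.imread("pics/d_scene.png");b=cv2.imread("pics/p2_scene.png")
cv2.imwrite("pics/cmp.png",np.hstack([a[:,100:450],b[:,100:450]]))
E
```

```text
[ 0.28  0.37  0.26  1.53 -0.1   1.25  0.31] [ 0.5475 -0.3111  0.3103] [ 0.1  0.8 -1.6] 0.02339156346307846
yaw -13.755929260702244 [ 0.54756258 -0.31076085  0.31026433]
```

View pics/cmp.png

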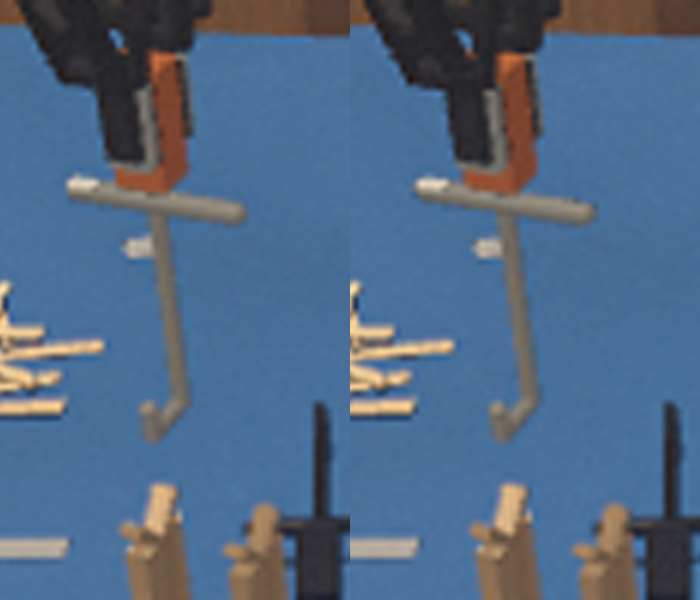

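The rod sits exactly as it did at lift-off, when the TCP was (0.5477, -0.3098, 0.3098). Lowering it straight back.

Call:
arm_command([
  [1.5, 0.03, 0.08, -2, 0, 0, 0],
  [1.5, 0, 0, -2, 0, 0, 0],
  [1.5, 0, 0, -2, 0, 0, 0],
  [1.5, 0, 0, -2, 0, 0, 0],
  [1.5, 0, 0, -2, 0, 0, 0],
  [1.5, 0, 0, -2, 0, 0, 0],
  [1.5, 0, 0, -2, 0, 0, 0],
  [1.5, 0, 0, -1, 0, 0, 0],
  [1.5, 0, 0, 0, 0, 0, 0],
])

```text
t: 25.7
eef_pos: [0.5469, -0.3092, 0.1587]
tcp_rot: [-0.001, 0.787, 0.617, -0.001]
ft_force: [0.6, 1.3, -1.1]
grip_width: 0.0234
```

Call:
arm_command([
  [1.5, 0, 0, -0.5, 0, 0, 0],
  [1.5, 0, 0, -0.5, 0, 0, 0],
  [1.5, 0, 0, -0.4, 0, 0, 0],
  [1.5, 0, 0, -0.3, 0, 0, 0],
  [1.5, 0, 0, 0, 0, 0, 0],
])

```text
t: 26.2
eef_pos: [0.5477, -0.3098, 0.143]
tcp_rot: [-0.0, 0.787, 0.617, -0.0]
ft_force: [-0.1, 0.8, -2.4]
grip_width: 0.0237
```

```bash
python3 snap.py q 340 120 160 120 190 120 100 100;python3 yaw.py; python3 - <<'E'
import cv2,numpy as np
a=cv2.imread("pics/c_scene.png");b=cv2.imread("pics/q_scene.png")
cv2.imwrite("pics/cmp2.png",np.hstack([a[:,100:500],b[:,100:500]]))
E
```

```text
[ 0.3   0.53  0.23  1.7  -0.14  0.93  0.35] [ 0.5477 -0.3098  0.143 ] [-0.1  0.8 -2.4] 0.02373935400734623
yaw -13.744804343706583 [ 0.54791406 -0.30993424  0.14339251]
```

View pics/cmp2.png

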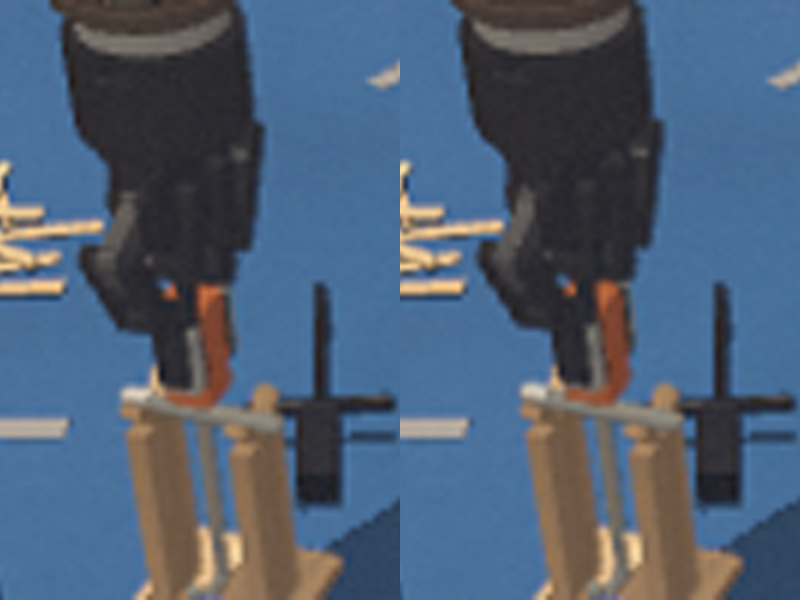

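Almost identical to the picture taken at the grasp. I go the last 1.5 mm, then open gently.

Call:
arm_command([
  [1.5, 0, 0, -0.15, 0, 0, 0],
  [1.5, 0, 0, 0, 0, 0, 0],
  [2.6, 0, 0, 0, 0, 0, 0],
  [3.0, 0, 0, 0, 0, 0, 0],
  [4, 0, 0, 0, 0, 0, 0],
  [6, 0, 0, 0, 0, 0, 0],
  [8.5, 0, 0, 0, 0, 0, 0],
  [8.5, 0, 0, 0, 0, 0, 0],
  [8.5, 0, 0, 0, 0, 0, 0],
  [8.5, 0, 0, 0, 0, 0, 0],
])

```text
t: 27.3
eef_pos: [0.5479, -0.3099, 0.1418]
tcp_rot: [-0.0, 0.787, 0.617, 0.0]
ft_force: [-0.8, 0.0, 0.4]
grip_width: 0.085
```

Call:
arm_command([
  [8.5, 0, 0, 0.8, 0, 0, 0],
  [8.5, 0, 0, 1.5, 0, 0, 0],
  [8.5, 0, 0, 2, 0, 0, 0],
  [8.5, 0, 0, 2, 0, 0, 0],
  [8.5, 0, 0, 2, 0, 0, 0],
  [8.5, 0, 0, 2, 0, 0, 0],
  [8.5, 0, 0, 2, 0, 0, 0],
  [8.5, 0, 0, 2, 0, 0, 0],
  [8.5, 0, 0, 0, 0, 0, 0],
])

```text
t: 28.2
eef_pos: [0.5497, -0.3112, 0.2898]
tcp_rot: [0.003, 0.787, 0.617, 0.002]
ft_force: [0.4, -1.0, -0.2]
grip_width: 0.0849
```

Call:
arm_command([
  [8.5, -1, 3, 1, 0, 0, 0],
  [8.5, -1, 3, 0, 0, 0, 0],
  [8.5, -1, 3, 0, 0, 0, 0],
  [8.5, -1, 3, 0, 0, 0, 0],
  [8.5, -1, 3, 0, 0, 0, 0],
  [8.5, -1, 3, 0, 0, 0, 0],
  [8.5, 0, 0, 0, 0, 0, 0],
  [8.5, 0, 0, 0, 0, 0, 0],
])

```text
t: 29.0
eef_pos: [0.4878, -0.1294, 0.2951]
tcp_rot: [0.0, 0.786, 0.618, 0.0]
ft_force: [0.4, -0.7, -0.2]
grip_width: 0.0853
```

```bash
python3 snap.py r 100 110 360 190 150 120 360 180
```

```text
[ 0.05  0.15  0.17  1.85 -0.03  1.15 -0.01] [ 0.4878 -0.1294  0.2951] [ 0.4 -0.7 -0.2] 0.08528203594672062
```

View pics/r_scene.png

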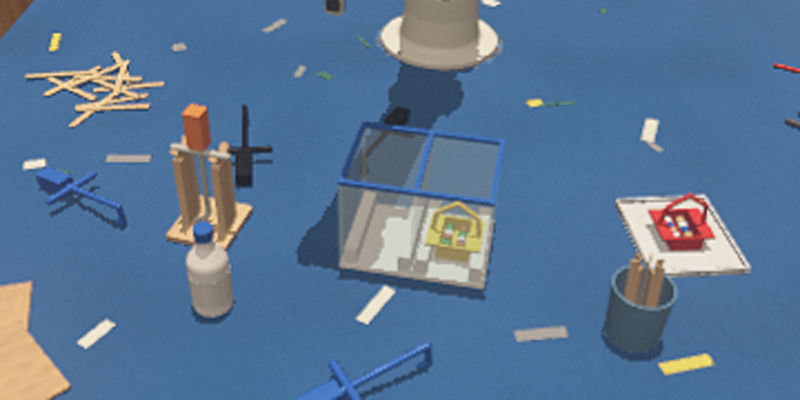

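View pics/r_top.png

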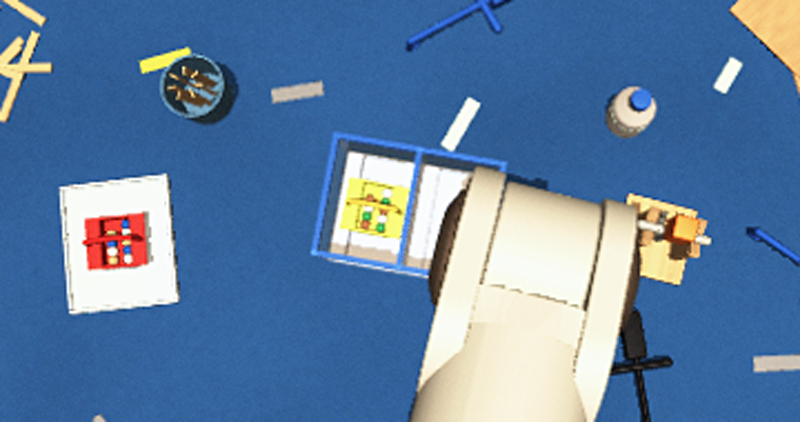

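```bash
python3 - <<'E'
from fit import *
R=pickle.load(open("c_r.pkl","rb"));tr=pickle.load(open("pose.pkl","rb"))["tray"]
im=R["top"]["img"];hsv=cv2.cvtColor(im,cv2.COLOR_BGR2HSV)
m=(((hsv[...,0]<8)|(hsv[...,0]>172))&(hsv[...,1]>140)).astype(np.uint8);m[:, :120]=0;m[:,190:]=0;m[:185]=0;m[255:]=0
m=cv2.morphologyEx(m,cv2.MORPH_CLOSE,np.ones((5,5)));c=cv2.minAreaRect(max(cv2.findContours(m,0,1)[0],key=cv2.contourArea));print(c)
p=atz(R["top"],c[0],.026);d=p[:2]-tr[:2];cc,s=np.cos(tr[2]),np.sin(tr[2]);print(p,"in tray",cc*d[0]+s*d[1],-s*d[0]+cc*d[1])
a=cv2.cvtColor(S["img"],6)[160:260,220:265];b=cv2.cvtColor(R["scene"]["img"],6)[160:260,220:265]
print("stand/rod/glue shift px",cv2.phaseCorrelate(np.float32(a),np.float32(b)),np.abs(a.astype(int)-b).mean())
for n,(x,y,w,h) in (("orange",(225,160,30,50)),("yellow",(340,195,40,50)),("jar",(415,230,45,50))):
    a=cv2.cvtColor(S["img"],6)[y:y+h,x:x+w];b=cv2.cvtColor(R["scene"]["img"],6)[y:y+h,x:x+w]
    print(n,cv2.phaseCorrelate(np.float32(a),np.float32(b))[0])
s=np.hstack([cv2.resize(v["img"][155:235,215:275],None,fx=6,fy=6,interpolation=2) for v in (S,R["scene"])]);cv2.imwrite("pics/fin.png",s)
E
```

```text
((151.0940704345703, 218.44061279296875), (22.985361099243164, 28.159555435180664), 84.2894058227539)
[0.53270032 0.3125541  0.026     ] in tray 0.0020448702557422866 0.00017161827792477863
stand/rod/glue shift px ((0.4866345939604102, -0.05376723422685359), 0.9925680592854818) 1.672
orange (-0.10636859167387769, -0.04612174092232024)
yellow (0.010910668242683386, 0.02866578200342218)
jar (0.52327388750955, 0.14623786532561311)
```

View pics/fin.png

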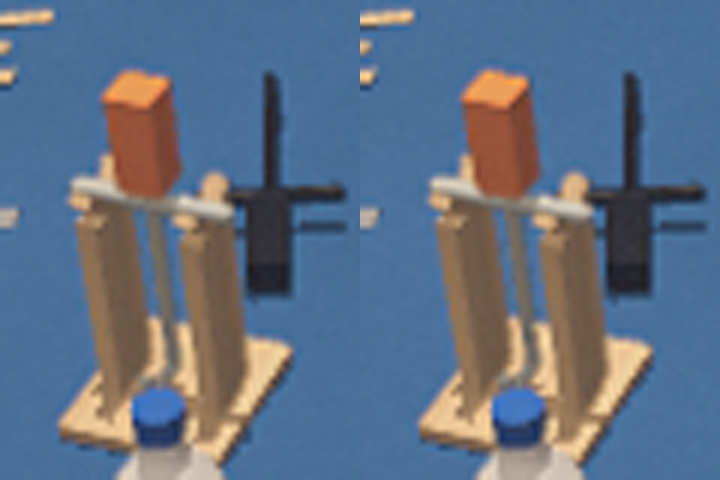

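The rod hangs just as it did at the start, in both panels. The basket stands about 2 mm from the tray's middle, and nothing else has moved. Handing in.

```bash
python3 -c "
from workcell import robot
s=robot.state();print(s['t'],s['joint_vel'].round(3));print(robot.sign_off())"
```

```text
29.1 [ 0.009  0.008  0.006 -0.006 -0.002  0.002 -0.002]
the job is handed in; nothing more can be done
None
```

I lifted the red basket out of the tub on the steel hook rod and stood it on the drying tray. I then slipped the hook out, hung the rod back in its stand notches and handed the job in at about 29 s of the 67 s allowed. The hand-in reports no verdict, so the results below come from my own camera checks.

- **Red basket:** it stands upright about 2 mm (tray x) and under 1 mm (tray y) from the tray's middle.
- **Rod:** it looks the same as in the first picture, within about 0.1 px at the grip block.
- **Bystanders:** the yellow basket, glue bottle and jar shifted by less than about 0.6 px in the scene camera, about 1–2 mm, which is within measurement noise.
- **Robot:** it was clear of everything at hand-in, and the fingers and arm stayed well above both baskets throughout.

**Disagreement between cameras:** my first basket fits differed by about 2 px between cameras. I refitted with a half-pixel correction to the coordinates read from the enlarged crops, and the two cameras then agreed within 0.7 px.

**Landing check:** I judged the set-down on the tray from the pictures, the hook height and the wrist force. I had no direct reading of the contact force between basket and tray.

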